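# Show the amber seal under the magnifier

## Robot

A 7-joint arm with a two-finger parallel gripper is mounted at the origin on the work surface. World frame = base frame: x ahead of the robot, y to its left, z up, the work surface at z = 0. Lengths are in m, angles in rad, forces in N, time in s.
With the tool pointing down it reaches from about 0.35 to 0.9 m from the base axis. Payload 8.1 kg.
Tool frame: the origin (TCP) lies on the centre line of the jaws, within the pads' length; the fingertips stand arm.tip_extent ahead of it and the grasp point (between the pads) lies 3 mm ahead of it (arm.tip_extent is the distance from the TCP to the fingertips, in m); y points along the fingers, z is the direction in which the jaws open and shut, and the axes are right-handed (so a half turn about y gives the same grasp; the last joint's range is limited). The gripper opens to 92 mm and grips with 3 to 60 N. Pads are 19 mm wide; open, the fingers measure 130 mm over their backs; the gripper's body (75 mm by 190 mm) begins 47 mm behind the grasp point.
Start: joints at [1.04, 0.434, 0.025, 1.573, -0.012, 1.134, -0.075], TCP at [0.259, -0.569, 0.215] pointing down, gripper open.
Joint ranges: [-2.62, 2.62], [-0.44, 2.09], [-1.27, 1.32], [0.08, 2.57], [-1.32, 4.46], [0.12, 2], [-2.74, 2.74]. Speed limits (rad/s): [2.22, 2.22, 3.01, 3.01, 3.14, 3.14, 3.14].

## Interface

Orientations are given as a rotation vector (axis times angle).
In Python, from cell import observe, get_image, sign_off, boxes_of, place_of, arm gives the robot as it stands.
- The arm moves only by the tool arm_command, never from a script. Its argument "plan" is a list of rows, each a list of 2 entries, a list of its own where there are three numbers: the shift along the tool's x, y, z in m, then the turn, a rotation vector about the tool's x, y, z in degrees. In form: [[[tx, ty, tz], [ax, ay, az]], ...]. A call has 1 to 5 rows; each row is the pose to reach, as a shift and turn from the pose commanded when the call began, along the tool's axes at that moment; what a row does not reach only later rows make up. A row lasts 1/10 s, in which the tool goes at most 50 mm and 8.59 degrees, less where a joint would pass 70% of its speed; a pose out of reach is approached as far as the arm can. A call with a gripper value outside its range is refused whole. "fingers" is the closure, from -1 (fully open) to 1 (shut), set as the call begins (left out, the last holds). The fingers move at their own pace and stop on an object; "squeeze" is the grip in N (left out, the last holds). Time passes only in rows, so rows that repeat a pose let the fingers close. It gives the time, the measured TCP pose, the force and the opening at its end, in the units of the state.
- observe(): the state, without advancing time (a new reading comes with each control period).
- get_image(name): name is "scene" or "top" or "wrist"; returns a dict with "color" (480x640x3 uint8, red, green, blue), "camera_matrix" (3x3 intrinsics, pixels), "world_to_cam" (4x4, takes a point from world to camera coordinates); the wrist camera has in their place "mount" (4x4, takes a point from camera to tool coordinates, whose origin is the TCP and whose axes are the tool frame's). Camera axes: x right, y up, looking along -z (the intrinsics and any distortion apply to the point x, -y, -z); pixel columns grow to the right and rows downward; lengths in m; the calibration is good to about 2 mm. A picture is of the moment at which its call begins: read the wrist's pose just before it. There is no depth.
- sign_off(): hands the job in, once; it reports no verdict.
Trained networks look in a picture, given as the dict that the camera call returned (one of the last four; its "shot" number tells which), for a name from the list of things; names that differ only in an ending like _2 or _b are one class to them, and where a whole thing is asked for, a point or a joint stands for the part that bears it (a point fixed in the world has none). Each returns a list of dicts, best first, with "confidence" (0 to 1); they miss things now and then, are a little off and sometimes report something else, mostly with a low value. They report only what shows in the picture. A call takes as long as a camera call.
- boxes_of(picture, thing): "point" ([column, row] in pixels, amid what is visible of it).
- place_of(picture, thing): "point" ([column, row] in pixels: a listed point, or the origin of a listed thing).
The state is a dict: "clock": time; "joints": joint angles; "dq": joint speeds; "joint_efforts": joint torques, N m; "position": TCP position; "ee_rot": TCP orientation; "force": force on the tool from outside, world axes, zero at the start; "ft_torque": the same for the moment, N m; "width": opening from 0.0 (shut) to 1.0 (fully open).
Only numpy, scipy, OpenCV 4.12 (cv2) and the standard library are available. Lean on these libraries where they do the work, as an engineer would, in place of code of your own. Each camera call takes 0.05 s, during which the arm holds its last target.

## Task

A customer wants to look at the seal with the amber handle: with a finger, push on the spokes of the turntable until that seal stands squarely in front of the white arrow, then push the magnifier's arm round until its lens is centred over that seal, and leave both at rest. Do not touch, tip or lift any of the seals, and leave the other things on the table alone.

Things in the scene. Friction and masses are not known exactly. Their poses are not given: they have to be found in the camera images.
- stand: The stand's dark blue foot, one fixed piece: a disc 190 mm across and 8 mm thick under the turntable, joined by a flat bar to a 70 mm round foot that carries the magnifier's post. Origin on the work surface below the turntable's axis, z up. A white arrow head lies on the disc at +x of the stand, 73 to 93 mm from the axis and 34 mm wide, pointing inwards; the post stands at +y of the stand, 220 mm from the axis.
- spot (a point): The place at the arrow: the point where the foot of a seal stands when it is in front of the arrow. It is fixed to the stand, on the line from the turntable's axis to the arrow, 42 mm from the axis, 46 mm above the work surface (level with the turntable's top).
- turntable (a joint): Angle of the turntable (rad), 0 at the start, growing anticlockwise seen from above; it has no stop and turns either way. Black disc 140 mm across and 12 mm thick, top 46 mm above the work surface, with three bare-metal spokes 120 degrees apart that stick out beyond its edge and three seats, low metal rings 42 mm from the axis, one in line with each spoke. It turns stiffly (0.06 N m of friction, about 0.6 N at a spoke) and stays where it is left.
- axis (a point): Centre of the turntable, on its upright axis, 40 mm above the work surface.
- knob0 (a point): Centre of the bare-metal ball (16 mm across) at the end of spoke 0, 122 mm from the axis, 40 mm above the work surface. The spoke is a level round rod 8 mm thick that is bare from 70 to 114 mm from the axis; below it, the stand's disc (8 mm high) reaches to 95 mm from the axis.
- knob1 (a point): Centre of the bare-metal ball (16 mm across) at the end of spoke 1, 122 mm from the axis, 40 mm above the work surface. The spoke is a level round rod 8 mm thick that is bare from 70 to 114 mm from the axis; below it, the stand's disc (8 mm high) reaches to 95 mm from the axis.
- knob2 (a point): Centre of the bare-metal ball (16 mm across) at the end of spoke 2, 122 mm from the axis, 40 mm above the work surface. The spoke is a level round rod 8 mm thick that is bare from 70 to 114 mm from the axis; below it, the stand's disc (8 mm high) reaches to 95 mm from the axis.
- seal_amber: The amber seal: a loose hand seal 38 mm tall with a white stone foot 24 mm across and an orange amber handle, a plain cylinder 20 mm thick, standing in one of the three seats (which one varies). Origin at the centre of its underside, 46 mm above the work surface; its top is 84 mm above the work surface. 20 to 40 g.
- seal_green: A loose seal of the same shape with a green handle, in another seat. Same origin.
- seal_blue: A loose seal of the same shape with a blue handle, in another seat. Same origin.
- magnifier (a joint): Angle of the magnifier's arm about its post (rad): 0 at its parked stop, growing anticlockwise seen from above, at most 2.6; at about 2.02 the lens is over the spot. It starts between 0 and 0.5. 0.05 N m of friction, and it stays where it is left.
- lens (a point): Centre of the magnifier's lens, a clear glass in a black ring 64 mm across, at the end of a level round steel arm 8 mm thick; 224 mm from the post's axis, 135 mm above the work surface. The arm is bare from 15 to 190 mm from the post's axis.
- post_axis (a point): The point on the axis of the magnifier's upright post (14 mm thick) at the height of the arm, 135 mm above the work surface; a black hub 26 mm across, from 127 to 147 mm high, turns about it.
- blank: Rough white stone, 40 mm across, 35 mm tall, loose; bystander. Origin under its centre.
- vase: White stone vase, 64 mm across, 90 mm tall, loose; bystander. Origin under its centre.
- giftbox: Blue gift box 90 x 60 x 35 mm, loose; bystander. Origin under its centre.
- cup: White cup 72 mm across, 80 mm tall, loose; bystander. Origin under its centre.
- brush: Brush 170 mm long lying on the table, loose; bystander.

How it is judged:
By the outcome, as a careful person would: the job done as asked, in the order asked, and still so for the second after the job is handed in, with the robot touching nothing.
It also fails if it takes over 64 s, if anything falls off the work surface, if the arm or the gripper's body presses on something with over 40 N, if the wrist force passes 120 N, or if a joint passes its speed limit or range.

## Working session

There is one attempt and no reset: what is moved stays moved. The work goes in short steps, Python scripts to look and compute and a tool call to move; the robot and the scene stay as the last step left them, time stands still between calls to the robot, and variables do not carry over. Pictures are saved under pics/ and viewed, and the job is handed in when it is done.

Besides the shell and the picture viewer there is one more tool, called after "Emit:" as name(argument=value, ...) on one line, values as JSON. arm_command: Moves the arm, as the interface text tells. Its arguments: {"type":"object","properties":{"plan":{"type":"array","items":{"type":"array"}},"fingers":{"type":"number"},"squeeze":{"type":"number"}},"required":["plan"]}

```bash
ls; mkdir -p pics
python3 - <<'E'
from cell import *
import cv2
s=observe();print({k:s[k] for k in('clock','position','ee_rot','width','force')}, arm.tip_extent)
for n in('top','scene'):
    p=get_image(n);cv2.imwrite(f'pics/{n}0.png',p['color'][:,:,::-1]);print(n,p['camera_matrix'],p['world_to_cam'],[k for k in p])
    for t in('axis','knob0','knob1','knob2','seal_amber','seal_green','seal_blue','lens','post_axis','spot','stand','vase','cup','giftbox','blank','brush'):
        r=place_of(p,t);print(t,[(x['point'],round(x['confidence'],2)) for x in r[:3]])
E
```

```text
pics
{'clock': 0.0, 'position': array([ 0.25902415, -0.56823008,  0.21395484]), 'ee_rot': array([-0.43164477,  1.98680851, -1.98380928]), 'width': 0.9998904832900958, 'force': array([ 0.7263011 , -0.84829347,  0.28259626])} 0.022
top [[596.02081144   0.         310.15356576]
 [  0.         596.02081144 245.10826434]
 [  0.           0.           1.        ]] [[-0.01311837 -0.99987133  0.00923239  0.00939788]
 [ 0.98086884 -0.01107447  0.19435449 -0.54062798]
 [-0.19422724  0.01160538  0.98088791 -1.71416222]
 [ 0.          0.          0.          1.        ]] ['color', 'camera_matrix', 'world_to_cam', 'shot']
axis [([329.1, 234.9], 0.8)]
knob0 [([323.6, 275.4], 0.86), ([359.9, 216.6], 0.7), ([292.5, 208.2], 0.59)]
knob1 [([323.6, 275.4], 0.86), ([359.9, 216.6], 0.7), ([292.5, 208.2], 0.59)]
knob2 [([323.6, 275.4], 0.86), ([359.9, 216.6], 0.7), ([292.5, 208.2], 0.59)]
seal_amber [([325.5, 246.1], 0.58)]
seal_green []
seal_blue [([340.3, 226.6], 0.44)]
lens [([235.3, 292.4], 0.97)]
post_axis [([253.5, 212.0], 0.95), ([327.5, 245.2], 0.64)]
spot [([327.0, 215.8], 0.93)]
stand []
vase [(
[... 674 characters left out ...]
 ([321.2, 221.0], 0.61)]
knob2 [([266.3, 260.4], 0.85), ([321.2, 221.0], 0.61)]
seal_amber [([304.8, 259.2], 0.71), ([316.5, 237.7], 0.4)]
seal_green [([159.0, 196.0], 0.68), ([315.3, 259.1], 0.5)]
seal_blue [([291.3, 249.4], 0.68), ([171.2, 255.1], 0.19)]
lens [([419.7, 200.2], 0.98)]
post_axis [([387.7, 261.0], 0.9), ([266.7, 257.8], 0.65), ([303.8, 258.2], 0.34)]
spot [([300.4, 258.7], 0.9), ([323.0, 220.2], 0.57), ([293.0, 252.4], 0.42)]
stand [([305.2, 260.3], 0.88)]
vase [([300.1, 261.2], 0.64), ([175.1, 230.0], 0.6)]
cup [([510.7, 303.2], 0.66), ([264.5, 258.7], 0.49), ([367.8, 329.3], 0.24)]
giftbox [([170.4, 255.9], 0.65)]
blank [([368.4, 328.2], 0.8)]
brush [([160.8, 196.4], 0.64)]
```

Run:
```python
import cv2
a=cv2.imread('pics/top0.png');cv2.imwrite('pics/top0c.png',cv2.resize(a[150:330,200:400],None,fx=3.3,fy=3.3,interpolation=3)[:600])
a=cv2.imread('pics/scene0.png');cv2.imwrite('pics/scene0c.png',cv2.resize(a[160:340,240:460],None,fx=3.3,fy=3.3,interpolation=3)[:600])
```

```text
(no output)
```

View pics/top0.png

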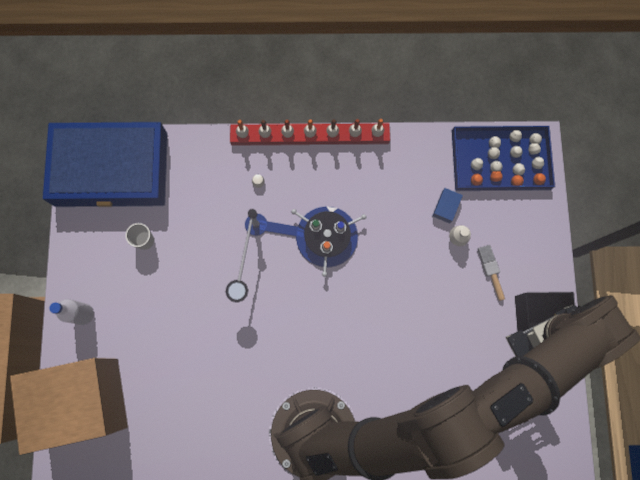

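```bash
ls pics
```

```text
scene0.png
scene0c.png
top0.png
top0c.png
```

View pics/scene0.png

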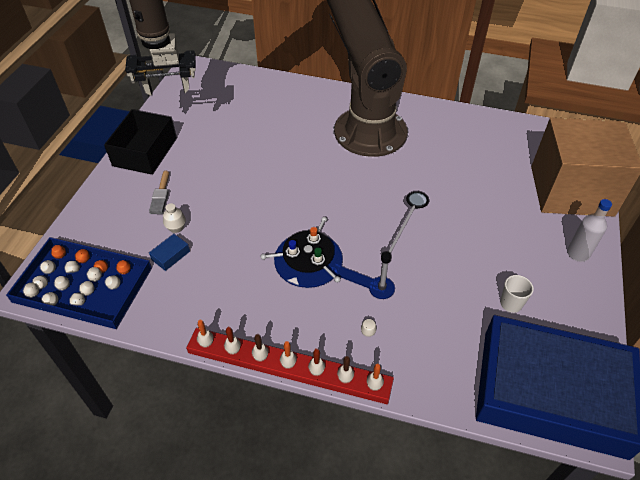

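View pics/top0c.png

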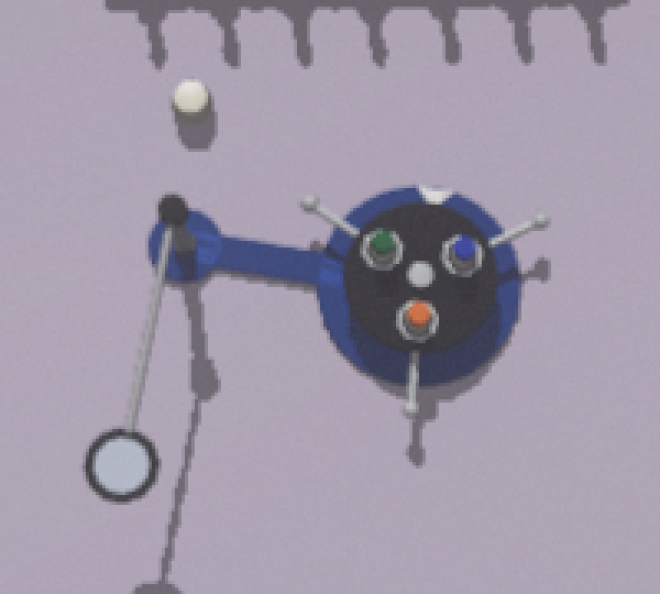

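View pics/scene0c.png

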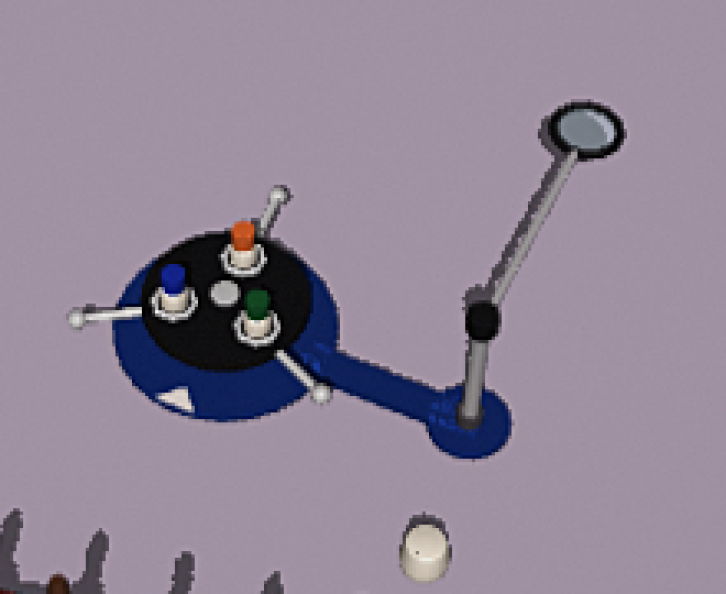

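```bash
cat > h.py <<'E'
import numpy as np
from scipy.spatial.transform import Rotation as R
# top & scene cams
TW=np.array([[-0.01311837,-0.99987133,0.00923239,0.00939788],[0.98086884,-0.01107447,0.19435449,-0.54062798],[-0.19422724,0.01160538,0.98088791,-1.71416222],[0,0,0,1]])
TK=(596.02081144,310.15356576,245.10826434)
SW=np.array([[-0.25758845,0.96609093,0.01779027,0.1246975],[-0.74410218,-0.21007784,0.63417604,0.36247557],[0.61640907,0.15011864,0.77298399,-1.96540823],[0,0,0,1]])
SK=(582.32071473,333.35170468,238.75581082)
def unp(px,z,W=TW,K=TK):
    f,cx,cy=K;d=np.array([(px[0]-cx)/f,-(px[1]-cy)/f,-1.])
    Rm=W[:3,:3];c=-Rm.T@W[:3,3];d=Rm.T@d
    return c+d*(z-c[2])/d[2]
def proj(P,W=TW,K=TK):
    p=W[:3,:3]@np.asarray(P)+W[:3,3];return np.array([K[1]+K[0]*p[0]/-p[2],K[2]+K[0]*p[1]/p[2]])
E
python3 - <<'E'
from h import *
for n,px,z in [('axis',(329.1,234.9),.04),('kA',(323.6,275.4),.04),('kB',(359.9,216.6),.04),('kC',(292.5,208.2),.04),('lens',(235.3,292.4),.135),('post',(253.5,212.0),.135),('spot',(327,215.8),.046),('amber',(325.5,246.1),.046)]:
    print(n,unp(px,z).round(4))
for n,px,z in [('axis',(306.1,250.4),.04),('kB',(266.3,260.4),.04),('kA',(321.2,221),.04),('lens',(419.7,200.2),.135),('post',(387.7,261.0),.135),('spot',(300.4,258.7),.046),('stand',(305.2,260.3),0),('amber',(316.5,237.7),.046)]:
    print('S',n,unp(px,z,SW,SK).round(4))
print(R.from_rotvec([-0.43164477,1.98680851,-1.98380928]).as_matrix().round(3))
E
```

```text
axis [ 0.5738 -0.0546  0.04  ]
kA [ 0.4515 -0.0359  0.04  ]
kB [ 0.6293 -0.1486  0.04  ]
kC [0.6576 0.0545 0.04  ]
lens [0.3929 0.2134 0.135 ]
post [0.6226 0.1642 0.135 ]
spot [ 0.6314 -0.0491  0.046 ]
amber [ 0.5386 -0.0429  0.046 ]
S axis [ 0.5786 -0.0523  0.04  ]
S kB [ 0.6402 -0.1452  0.04  ]
S kA [ 0.4652 -0.0415  0.04  ]
S lens [0.3999 0.2179 0.135 ]
S post [0.627  0.1755 0.135 ]
S spot [ 0.6144 -0.0575  0.046 ]
S stand [ 0.5828 -0.0545  0.    ]
S amber [ 0.5326 -0.0361  0.046 ]
[[-0.91  -0.001  0.415]
 [-0.415  0.001 -0.91 ]
 [ 0.    -1.    -0.002]]
```

The amber seal is in the seat nearest the robot, on the spoke at top (324,273). The arrow is on the far side, at about top (331,209), and the lens is parked at (236,291). The turntable needs about 180°. I'll fit the stand pose from both views.

```bash
cat > fit.py <<'E'
from h import *
from scipy.optimize import least_squares
def pts(p):
    x,y,psi,th,m=p  # psi: stand yaw, th: world angle of amber spoke, m: world angle of lens arm
    c=np.array([x,y]);u=lambda a:np.array([np.cos(a),np.sin(a)])
    d=2*np.pi/3;P={}
    for i,k in enumerate('ACB'):   # A amber, C = A-120? handled by sign below
        a=th-d*i
        P['k'+k]=np.r_[c+.122*u(a),.04];P['s'+k]=np.r_[c+.042*u(a),.084]
    post=c+.22*u(psi+np.pi/2)
    P['post']=np.r_[post,.147];P['lens']=np.r_[post+.224*u(m),.135];P['axis']=np.r_[c,.04]
    P['arrow']=np.r_[c+.083*u(psi),.008]
    return P
def fit(top,scene,p0):
    def f(p):
        P=pts(p);r=[]
        for k,v in top.items(): r.append(proj(P[k])-v)
        for k,v in scene.items(): r.append(proj(P[k],SW,SK)-v)
        return np.concatenate(r)
    s=least_squares(f,p0,loss='soft_l1');return s,f
E
python3 - <<'E'
from fit import *
top=dict(kA=(324.5,273.3),kB=(363.9,216.7),kC=(293.6,211.5),lens=(236.7,290.9),post=(252.4,213),sA=(327,245.2),sB=(340.9,224.5),sC=(315.8,223.3))
sc=dict(kA=(325.2,219.1),kB=(263.3,256.4),kC=(337,279.4),lens=(417.9,199.4),post=(386.4,257),arrow=(293.5,281))
for t,s_ in((top,sc),(top,{}),({},sc)):
    if not t and 0: continue
    s,f=fit(t,s_,[.575,-.053,-.2,3.0,2.95]);print(s.x.round(4),np.degrees(s.x[2:]).round(1));print(s.fun.reshape(-1,2).round(1).tolist())
P=pts(fit(top,sc,[.575,-.053,-.2,3.0,2.95])[0].x);print(P)
E
```

```text
[ 0.5777 -0.0482 -0.1835  3.0516  2.9485] [-10.5 174.8 168.9]
[[-0.5, 0.5], [-0.6, -0.0], [-0.1, -0.2], [-0.5, -0.3], [-0.7, -0.4], [-0.5, -0.7], [-0.5, -0.1], [-0.1, -0.8], [-1.7, -0.1], [-0.4, -0.3], [-0.5, -0.6], [-0.5, -0.2], [-0.5, -2.4], [0.3, -1.3]]
[ 0.577  -0.0495 -0.1821  3.0557  2.9496] [-10.4 175.1 169. ]
[[0.1, 0.8], [-0.2, 0.0], [0.2, 0.1], [-0.0, 0.0], [-0.2, -0.1], [-0.0, -0.5], [-0.1, 0.1], [0.3, -0.5]]
[ 0.5792 -0.0456 -0.1977  3.0404  2.9507] [-11.3 174.2 169.1]
[[-0.5, 0.6], [0.2, -0.1], [-0.1, 0.4], [-0.3, 1.1], [-0.0, -0.8], [0.6, -0.9]]
{'kA': array([ 0.45620962, -0.03724637,  0.04      ]), 'sA': array([ 0.53588616, -0.04443303,  0.084     ]), 'kC': array([0.64796105, 0.05154206, 0.04      ]), 'sC': array([ 0.60189895, -0.01386652,  0.084     ]), 'kB': array([ 0.62897838, -0.15891377,  0.04      ]), 'sB': array([ 0.59536393, -0.08631853,  0.084     ]), 'post': array([0.61786019, 0.1681004 , 0.147     ]), 'lens': array([0.39802487, 0.21109375, 0.135     ]), 'axis': array([ 0.57771635, -0.04820603,  0.04      ]), 'arrow': array([ 0.65932287, -0.06335121,  0.008     ])}
```

```bash
cat >> fit.py <<'E'
AX=np.array([.5777,-.0482])
def fc(thdeg,r=.096):
    t=np.radians(thdeg);u=np.array([np.cos(t),np.sin(t)]);n=np.array([-u[1],u[0]])
    return AX+r*u-n*(.004+.0095*abs(u[1])+.019*abs(u[0]))
E
python3 - <<'E'
from fit import *
p=np.array([0.25902415,-0.56823008,0.21395484]);M=R.from_rotvec([-0.43164477,1.98680851,-1.98380928]).as_matrix()
for t in (160,):
    tgt=np.r_[fc(t),.214];print(tgt,(M.T@(tgt-p)).round(4))
for t in range(160,352,5): print(t,fc(t).round(4))
T=np.array([[-1,0,0],[0,0,-1],[0,-1,0]]).T
T=np.column_stack([[-1,0,0],[0,0,-1],[0,-1,0]]);print(np.linalg.det(T),np.degrees(R.from_matrix(M.T@T).as_rotvec()))
E
```

```text
[0.49607536 0.00822337 0.214     ] [-0.4548  0.0005 -0.4262]
160 [0.4961 0.0082]
165 [0.4914 0.0006]
170 [ 0.4874 -0.0075]
175 [ 0.4841 -0.0162]
180 [ 0.4817 -0.0252]
185 [ 0.48   -0.0329]
190 [ 0.4789 -0.0409]
195 [ 0.4785 -0.0491]
200 [ 0.4789 -0.0574]
205 [ 0.48   -0.0659]
210 [ 0.482  -0.0744]
215 [ 0.4847 -0.0828]
220 [ 0.4883 -0.091 ]
225 [ 0.4927 -0.099 ]
230 [ 0.498  -0.1066]
235 [ 0.5041 -0.1138]
240 [ 0.5109 -0.1205]
245 [ 0.5184 -0.1265]
250 [ 0.5266 -0.1318]
255 [ 0.5354 -0.1362]
260 [ 0.5446 -0.1398]
265 [ 0.5543 -0.1425]
270 [ 0.5642 -0.1442]
275 [ 0.571  -0.1452]
280 [ 0.578  -0.1456]
285 [ 0.5851 -0.1456]
290 [ 0.5923 -0.1451]
295 [ 0.5996 -0.1439]
300 [ 0.6069 -0.1422]
305 [ 0.6142 -0.1398]
310 [ 0.6214 -0.1368]
315 [ 0.6285 -0.1332]
320 [ 0.6354 -0.1288]
325 [ 0.642  -0.1238]
330 [ 0.6482 -0.118 ]
335 [ 0.654  -0.1116]
340 [ 0.6593 -0.1046]
345 [ 0.664 -0.097]
350 [ 0.668  -0.0889]
1.0 [ 0.08523374 24.5067888   0.02663969]
```

Emit:
arm_command(plan=[[[-0.036, 0, -0.034], [0, 8.2, 0]], [[-0.072, 0, -0.068], [0, 16.4, 0]], [[-0.108, 0, -0.102], [0.08, 24.5, 0]], [[-0.144, 0, -0.136], [0.08, 24.5, 0]], [[-0.18, 0, -0.17], [0.08, 24.5, 0]]], fingers=1)

```text
clock: 2.2
position: [0.3531, -0.3375, 0.215]
ee_rot: [0.001, 2.219, -2.223]
force: [1.1, -0.5, -0.5]
width: 0.615
```

Emit:
arm_command(plan=[[[-0.018, 0, -0.0434], [0, 0, 0]], [[-0.036, 0, -0.0868], [0, 0, 0]], [[-0.054, 0, -0.13], [0, 0, 0]], [[-0.072, 0, -0.1735], [0, 0, 0]], [[-0.09, 0, -0.217], [0, 0, 0]]])

```text
clock: 2.7
position: [0.4431, -0.1206, 0.2148]
ee_rot: [0.001, 2.219, -2.223]
force: [1.0, -0.9, -0.1]
width: 0.179
```

Emit:
arm_command(plan=[[[-0.018, 0, -0.0434], [0, 0, 0]], [[-0.036, 0, -0.0868], [0, 0, 0]], [[-0.054, 0, -0.13], [0, 0, 0]], [[-0.054, 0, -0.13], [0, 0, 0]], [[-0.054, 0.02, -0.13], [0, 0, 0]]])

```text
clock: 3.2
position: [0.4986, 0.0095, 0.196]
ee_rot: [0.001, 2.217, -2.218]
force: [1.2, -1.0, -0.7]
width: 0.006
```

Run:
```python
from cell import *
import cv2
s=observe();print(s['position'],s['ee_rot'],s['width'],s['clock'])
p=get_image('wrist');cv2.imwrite('pics/w1.png',p['color'][:,:,::-1]);print(p['mount'],p['camera_matrix'])
```

```text
[0.49855971 0.00949578 0.19598638] [ 1.37422429e-03  2.21655148e+00 -2.21804560e+00] 0.006161922225075533 3.2
[[ 2.25508362e-04 -9.51980592e-01 -3.06158296e-01 -8.33775145e-02]
 [-1.87100610e-03  3.06157366e-01 -9.51979079e-01 -1.70571096e-01]
 [ 9.99998224e-01  7.87503282e-04 -1.71212045e-03 -7.28721066e-04]
 [ 0.00000000e+00  0.00000000e+00  0.00000000e+00  1.00000000e+00]] [[386.56757367   0.         320.27741336]
 [  0.         386.56757367 241.39359223]
 [  0.           0.           1.        ]]
```

View pics/w1.png

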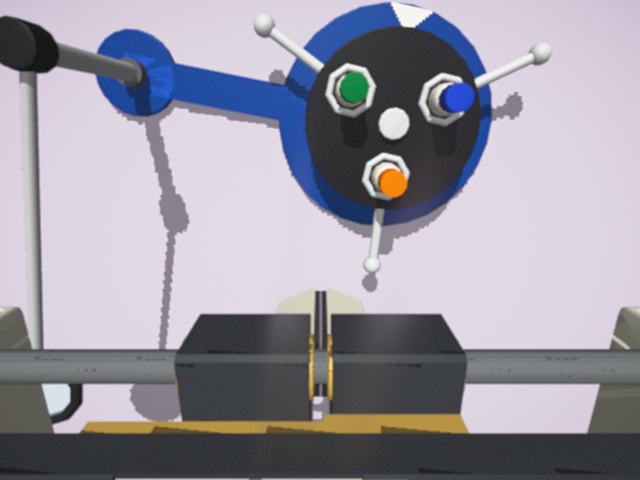

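Good wrist view: the knobs are at (372,264), (541,52) and (264,26), the arrow at (411,15), and the fingers are shut. I'll use it to refine the axis and angle.

```bash
cat >> fit.py <<'E'
MT=np.array([[2.25508362e-04,-9.51980592e-01,-3.06158296e-01,-8.33775145e-02],[-1.87100610e-03,3.06157366e-01,-9.51979079e-01,-1.70571096e-01],[9.99998224e-01,7.87503282e-04,-1.71212045e-03,-7.28721066e-04],[0,0,0,1]])
WK=(386.56757367,320.27741336,241.39359223)
def wW(pos,rv):
    T=np.eye(4);T[:3,:3]=R.from_rotvec(rv).as_matrix();T[:3,3]=pos;return np.linalg.inv(T@MT)
E
python3 - <<'E'
from fit import *
W=wW([0.49855971,0.00949578,0.19598638],[1.37422429e-03,2.21655148,-2.21804560])
obs=dict(kA=(372,264.5),kB=(540.5,52),kC=(264,26),sA=(392.5,184),sB=(459.5,97),sC=(354,86))
arrow_in=(410.5,26)  # arrow tip
def f(p):
    P=pts(np.r_[p[:4],2.95]);return np.concatenate([proj(P[k],W,WK)-v for k,v in obs.items()]+[proj(P['arrow'],W,WK)-(410,12)])
s=least_squares(f,[.577,-.048,-.18,3.05],loss='soft_l1');print(s.x,np.degrees(s.x[2:]),s.fun.reshape(-1,2).round(1))
print(unp((136,72),.0075,W,WK))
# post foot ctr
print(unp((136,72),.008,W,WK), unp((394,123),.046,W,WK),unp((412,27),.008,W,WK))
E
```

```text
[ 0.57845365 -0.04766088 -0.19583038  3.05762248] [-11.220254   175.18886335] [[ 0.1 -1. ]
 [-1.9  0.7]
 [-0.1 -0.3]
 [ 1.3 -0.9]
 [ 0.  -0.6]
 [ 0.3  0.4]
 [-0.2  7.2]]
[0.61902717 0.16750478 0.0075    ]
[0.61897444 0.16728657 0.008     ] [ 0.57836318 -0.04875238  0.046     ] [ 0.65416893 -0.06608274  0.008     ]
```

Emit:
arm_command(plan=[[[0, 0.04, 0], [0, 0, 0]], [[0, 0.08, 0], [0, 0, 0]], [[0.001, 0.115, 0], [0, 0, 0]], [[0.002, 0.138, 0.001], [0, 0, 0]], [[0.002, 0.141, 0.001], [0, 0, 0]]])

```text
clock: 3.75
position: [0.4923, 0.0054, 0.0511]
ee_rot: [0.005, -2.216, 2.221]
force: [0.6, 0.1, 0.6]
width: -0.001
```

Run:
```python
from cell import *
from fit import *
s=observe();print(s['position'],s['ee_rot'],s['force'])
prev=fc(160)
for t in range(165,352,5):
    d=fc(t)-prev;print(t,(-d*1000).round(1),end=' | ')
    if (t-160)%25==0: prev=fc(t);print()
```

```text
[0.49227382 0.00539515 0.05105354] [ 0.00464886 -2.21623186  2.22100087] [0.62447534 0.10501725 0.61405469]
165 [4.7 7.6] | 170 [ 8.7 15.8] | 175 [11.9 24.4] | 180 [14.4 33.4] | 185 [16.1 41.1] | 
190 [1.1 8. ] | 195 [ 1.4 16.2] | 200 [ 1.1 24.5] | 205 [-0. 33.] | 210 [-2.  41.5] | 
215 [-2.8  8.4] | 220 [-6.3 16.6] | 225 [-10.8  24.6] | 230 [-16.   32.3] | 235 [-22.1  39.5] | 
240 [-6.8  6.6] | 245 [-14.4  12.7] | 250 [-22.6  17.9] | 255 [-31.3  22.4] | 260 [-40.6  26. ] | 
265 [-9.6  2.7] | 270 [-19.6   4.4] | 275 [-26.4   5.3] | 280 [-33.3   5.8] | 285 [-40.4   5.8] | 
290 [-7.2 -0.6] | 295 [-14.5  -1.7] | 300 [-21.8  -3.4] | 305 [-29.1  -5.8] | 310 [-36.3  -8.8] | 
315 [-7.1 -3.7] | 320 [-14.  -8.] | 325 [-20.6 -13.1] | 330 [-26.8 -18.8] | 335 [-32.6 -25.2] | 
340 [-5.3 -7. ] | 345 [-10.  -14.6] | 350 [-14.  -22.8] |
```

Emit:
arm_command(plan=[[[0.003, -0.003, 0.006], [0, 0, 0]], [[0.006, -0.003, 0.013], [0, 0, 0]], [[0.009, -0.003, 0.022], [0, 0, 0]], [[0.011, -0.003, 0.031], [0, 0, 0]], [[0.0125, -0.003, 0.0385], [0, 0, 0]]])

```text
clock: 4.25
position: [0.4821, -0.0334, 0.057]
ee_rot: [0.003, 2.219, -2.223]
force: [-0.6, -0.1, -0.2]
width: 0.002
```

Emit:
arm_command(plan=[[[0.001, 0, 0.008], [0, 0, 0]], [[0.0014, 0, 0.0162], [0, 0, 0]], [[0.001, 0, 0.0245], [0, 0, 0]], [[0, 0, 0.033], [0, 0, 0]], [[-0.002, 0, 0.0415], [0, 0, 0]]])

```text
clock: 4.75
position: [0.4841, -0.0743, 0.0563]
ee_rot: [0.0, 2.22, -2.223]
force: [0.4, 0.2, 0.7]
width: 0.005
```

Run:
```python
from cell import *
from fit import *
import cv2
s=observe();print(s['position'],s['ee_rot'],s['force'],fc(210))
p=get_image('top');cv2.imwrite('pics/t2.png',cv2.resize(p['color'][150:330,200:400,::-1],None,fx=3.3,fy=3.3))
```

```text
[ 0.48413568 -0.07428264  0.05634177] [ 5.02887513e-05  2.21975284e+00 -2.22282939e+00] [0.3903742  0.24659345 0.65539009] [ 0.48195932 -0.07437228]
```

View pics/t2.png

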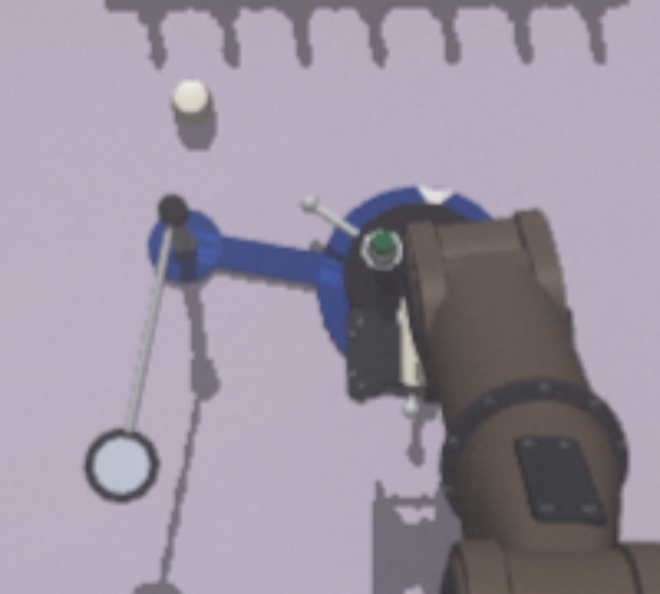

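Run:
```python
from cell import *
import cv2
p=get_image('wrist');cv2.imwrite('pics/w2.png',p['color'][:,:,::-1])
p=get_image('scene');cv2.imwrite('pics/s2.png',cv2.resize(p['color'][140:320,220:440,::-1],None,fx=3.3,fy=3.3))
```

```text
(no output)
```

View pics/w2.png

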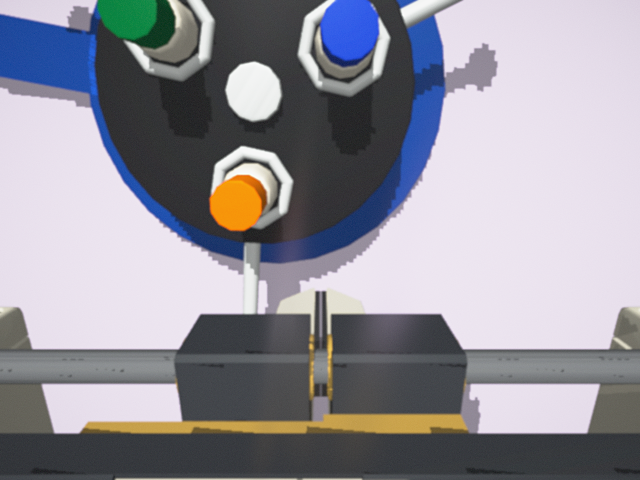

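View pics/s2.png

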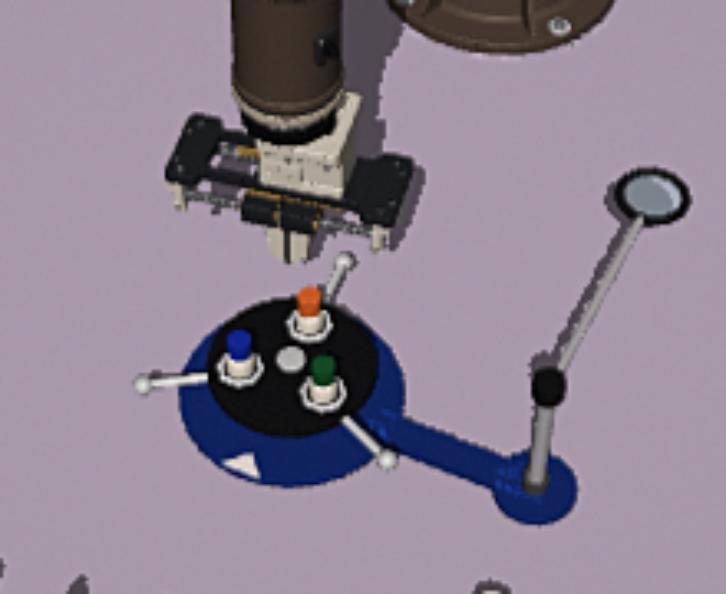

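Run:
```python
from cell import *
from fit import *
p=np.array([0.48413568,-0.07428264,0.05634177]);rv=[5e-5,2.21975284,-2.22282939]
for z in (.022,.04,.06,.1,.15): print(z,proj(p*[1,1,0]+[0,0,z-.0],SW,SK), (proj(p*[1,1,0]+[0,0,z],SW,SK)-[220,140])*3.3)
W=wW(p,rv)
M=R.from_rotvec(rv).as_matrix()
for y in (-.1,-.05,-.03,0,.003,.022,.03): print(y,proj(p+M@[0,y,0],W,WK))
print(proj([.4565,-.0375,.04],W,WK),proj([.4565,-.0375,.04],SW,SK))
s=observe();print(s['joints'],s['position'],s['force'])
```

```text
0.022 [308.32798804 227.61293671] [291.48236052 289.12269113]
0.04 [308.22982279 223.48334209] [291.15841521 275.49502889]
0.06 [308.11878687 218.81230665] [290.79199667 260.08061196]
0.1 [307.89028121 209.19957944] [290.037928   228.35861214]
0.15 [307.59192914 196.64856809] [289.05336615 186.94027469]
-0.1 [322.8437534  482.26231479]
-0.05 [321.7153976 358.3742599]
-0.03 [321.45280354 329.54269151]
0 [321.15868892 297.25031617]
0.003 [321.13412098 294.5528744 ]
0.022 [320.99412722 279.18223156]
0.03 [320.94218161 273.47885205]
[253.83645332 329.91210025] [323.3785087  219.08288688]
[ 0.20535216  0.43558541 -0.21218499  2.05805962  0.14751435  0.66147763
 -1.6761    ] [ 0.48426678 -0.07419283  0.05632389] [ 0.0939767   0.48674586 -0.37727802]
```

```bash
python3 - <<'E'
from cell import *
print(arm.tip_extent,[ (a,getattr(arm,a)) for a in dir(arm) if not a.startswith('_')])
E
python3 - <<'E'
import cv2
a=cv2.imread('pics/w2.png');cv2.imwrite('pics/w2c.png',cv2.resize(a[270:440,170:480],None,fx=2.5,fy=2.5))
E
```

```text
0.022 [('PlanningError', <class 'cell.PlanningError'>), ('tip_extent', 0.022)]
```

View pics/w2c.png

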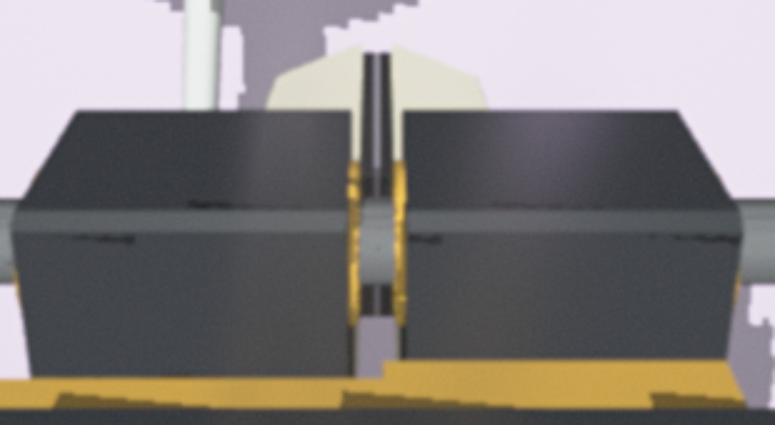

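```bash
python3 - <<'E'
from fit import *
p=np.array([0.48413568,-0.07428264,0.05634177]);rv=[5e-5,2.21975284,-2.22282939]
M=R.from_rotvec(rv).as_matrix();W=wW(p,rv)
for x in(-.01,0,.01):
  print(x,[(y,proj(p+M@[x,y,0],W,WK)[1].round(1)) for y in (-.02,-.01,0,.01,.022)],[(y,proj(p+M@[x,y,0],SW,SK)[1].round(1)) for y in (-.02,-.01,0,.01,.022)])
E
python3 - <<'E'
import cv2
from cell import *
p=get_image('scene');a=p['color'][160:250,260:370,::-1];cv2.imwrite('pics/s3.png',cv2.resize(a,None,fx=6.6,fy=6.6,interpolation=3))
E
```

```text
-0.01 [(-0.02, np.float64(296.8)), (-0.01, np.float64(287.0)), (0, np.float64(278.3)), (0.01, np.float64(270.4)), (0.022, np.float64(261.9))] [(-0.02, np.float64(217.5)), (-0.01, np.float64(219.9)), (0, np.float64(222.3)), (0.01, np.float64(224.6)), (0.022, np.float64(227.4))]
0 [(-0.02, np.float64(317.6)), (-0.01, np.float64(306.9)), (0, np.float64(297.3)), (0.01, np.float64(288.6)), (0.022, np.float64(279.2))] [(-0.02, np.float64(214.9)), (-0.01, np.float64(217.3)), (0, np.float64(219.7)), (0.01, np.float64(222.0)), (0.022, np.float64(224.8))]
0.01 [(-0.02, np.float64(337.6)), (-0.01, np.float64(326.0)), (0, np.float64(315.6)), (0.01, np.float64(306.2)), (0.022, np.float64(296.0))] [(-0.02, np.float64(212.4)), (-0.01, np.float64(214.7)), (0, np.float64(217.1)), (0.01, np.float64(219.4)), (0.022, np.float64(222.2))]
```

View pics/s3.png

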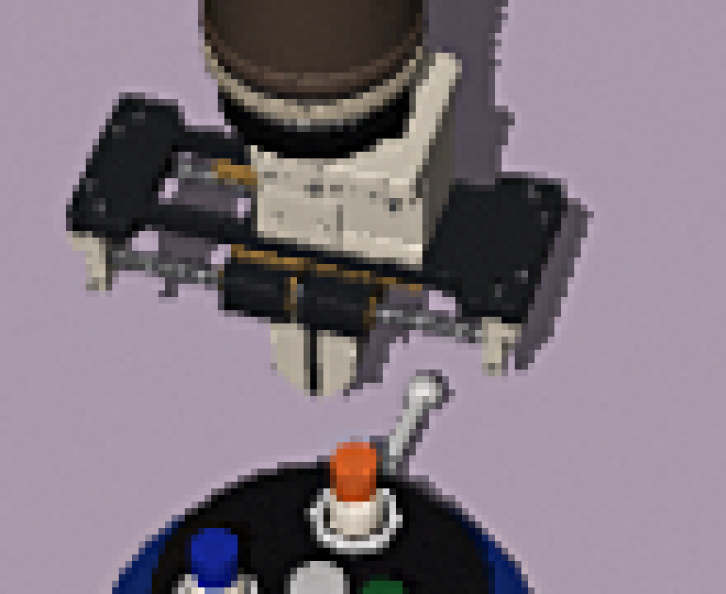

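Two views agree that the closed fingertips end 0–12 mm behind the TCP, not 22 mm ahead of it. The finger passed over the spoke and nothing moved. I'll rise, open part way, straddle the amber spoke with the gripper radial so its body stays outside the seals, and lower while looking.

Emit:
arm_command(plan=[[[0, -0.03, 0], [0, 0, 0]], [[0, -0.06, 0], [0, 0, 0]], [[0.005, -0.06, -0.018], [0, 2.5, 0]], [[0.01, -0.06, -0.035], [0, 5, 0]], [[0.01, -0.06, -0.035], [0, 5, 0]]], fingers=0.2)

```text
clock: 5.45
position: [0.4735, -0.0356, 0.1166]
ee_rot: [-0.092, -2.178, 2.179]
force: [-0.2, -0.2, -0.5]
width: 0.377
```

Emit:
arm_command(plan=[[[0, 0.02, 0], [0, 0, 0]], [[0, 0.04, 0], [0, 0, 0]], [[0, 0.055, 0], [0, 0, 0]], [[0, 0.055, 0], [0, 0, 0]]])

```text
clock: 5.85
position: [0.4726, -0.0388, 0.0596]
ee_rot: [-0.09, -2.174, 2.178]
force: [-0.7, 0.1, -0.2]
width: 0.397
```

```bash
cat > snap.py <<'E'
import sys,cv2
from cell import *
tag=sys.argv[1]
s=observe();print([s[k].round(4).tolist() for k in('position','ee_rot','force','joints')],s['width'],s['clock'])
p=get_image('scene');a=p['color'][160:285,230:360,::-1];cv2.imwrite(f'pics/{tag}s.png',cv2.resize(a,None,fx=4.5,fy=4.5,interpolation=3))
p=get_image('wrist');cv2.imwrite(f'pics/{tag}w.png',p['color'][:,:,::-1])
E
python3 snap.py d
```

```text
[[0.4726, -0.0388, 0.0596], [-0.0901, -2.1741, 2.1775], [-0.6878, 0.1404, -0.2439], [0.1322, 0.4122, -0.2101, 2.0886, 0.1392, 0.657, -1.8285]] 0.39652547663346477 5.85
```

View pics/ds.png

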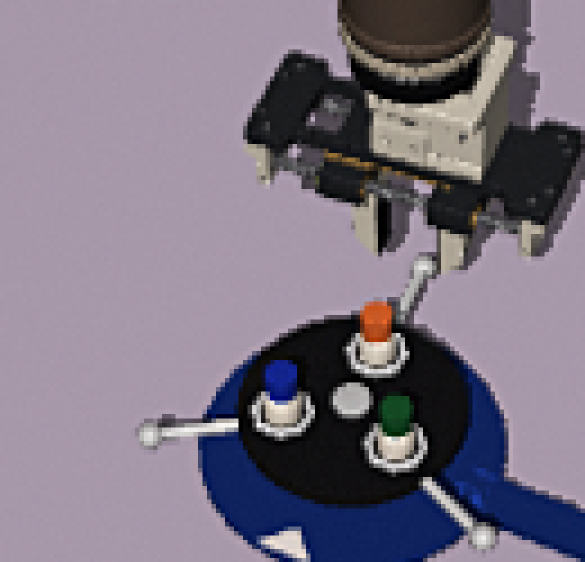

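View pics/dw.png

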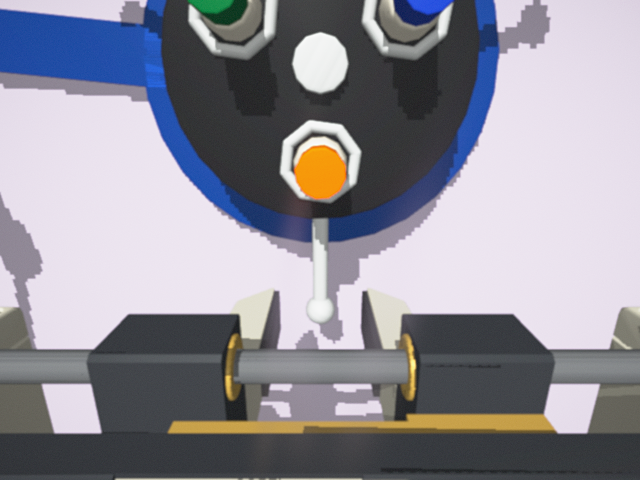

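Run:
```python
from fit import *
p=np.array([.4726,-.0388,.0596]);M=R.from_rotvec([-.0901,-2.1741,2.1775]).as_matrix();W=wW(p,[-.0901,-2.1741,2.1775])
for x in(-.01,0,.01):
  for z in (-.02,-.03,.02,.03):
    print(x,z,[(y,(proj(p+M@[x,y,z],SW,SK)-[230,160])*4.5//1) for y in (-.02,-.01,0,.01,.022)],[proj(p+M@[x,y,z],W,WK)//1 for y in (-.02,-.01,0,.01,.022)])
```

```text
-0.01 -0.02 [(-0.02, array([436., 262.])), (-0.01, array([436., 272.])), (0, array([435., 283.])), (0.01, array([435., 293.])), (0.022, array([435., 306.]))] [array([274., 296.]), array([277., 287.]), array([279., 278.]), array([281., 270.]), array([283., 261.])]
-0.01 -0.03 [(-0.02, array([451., 266.])), (-0.01, array([451., 277.])), (0, array([451., 287.])), (0.01, array([450., 298.])), (0.022, array([450., 310.]))] [array([251., 296.]), array([255., 287.]), array([258., 278.]), array([261., 270.]), array([264., 261.])]
-0.01 0.02 [(-0.02, array([375., 244.])), (-0.01, array([375., 255.])), (0, array([375., 266.])), (0.01, array([375., 276.])), (0.022, array([375., 289.]))] [array([367., 296.]), array([365., 286.]), array([362., 278.]), array([360., 270.]), array([358., 261.])]
-0.01 0.03 [(-0.02, array([360., 240.])), (-0.01, array([360., 251.])), (0, array([360., 261.])), (0.01, array([360., 272.])), (0.022, array([361., 284.]))] [array([391., 296.]), array([387., 286.]), array([383., 278.]), array([380., 270.]), array([377., 261.])]
0 -0.02 [(-0.02, array([441., 250.])), (-0.01,
[... 1341 characters left out ...]
., 264.])), (0.01, array([461., 275.])), (0.022, array([461., 287.]))] [array([253., 337.]), array([257., 326.]), array([260., 315.]), array([263., 306.]), array([266., 296.])]
0.01 0.02 [(-0.02, array([387., 222.])), (-0.01, array([387., 232.])), (0, array([387., 243.])), (0.01, array([387., 254.])), (0.022, array([387., 266.]))] [array([366., 337.]), array([363., 325.]), array([361., 315.]), array([359., 306.]), array([357., 295.])]
0.01 0.03 [(-0.02, array([372., 217.])), (-0.01, array([372., 228.])), (0, array([372., 239.])), (0.01, array([372., 249.])), (0.022, array([372., 262.]))] [array([388., 337.]), array([385., 325.]), array([381., 315.]), array([378., 306.]), array([375., 295.])]
```

Emit:
arm_command(plan=[[[0, 0.008, 0], [0, 0, 0]], [[0, 0.016, 0], [0, 0, 0]], [[0, 0.024, 0], [0, 0, 0]], [[0, 0.024, 0], [0, 0, 0]]])

```text
clock: 6.35
position: [0.4733, -0.0386, 0.0363]
ee_rot: [-0.093, -2.175, 2.178]
force: [-0.6, -0.1, 0.1]
width: 0.394
```

```bash
python3 snap.py e
```

```text
[[0.4733, -0.0386, 0.0363], [-0.0932, -2.1747, 2.1778], [-0.6162, -0.0958, 0.1291], [0.1219, 0.4509, -0.1995, 2.1076, 0.1563, 0.5982, -1.8455]] 0.39446852222510237 6.35
```

View pics/es.png

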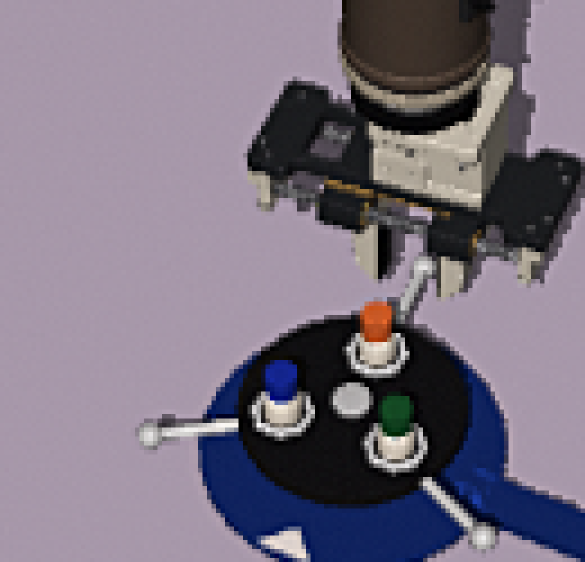

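View pics/ew.png

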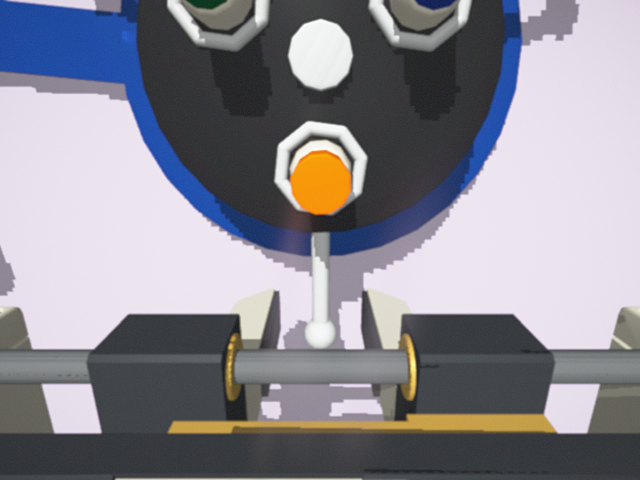

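Emit:
arm_command(plan=[[[0, 0.006, 0], [0, 0, 0]], [[0, 0.012, 0], [0, 0, 0]], [[0, 0.017, 0], [0, 0, 0]], [[0, 0.017, 0], [0, 0, 0]]])

```text
clock: 6.85
position: [0.4735, -0.0386, 0.0196]
ee_rot: [-0.094, -2.175, 2.178]
force: [-0.2, -0.8, -0.1]
width: 0.403
```

```bash
python3 snap.py f
```

```text
[[0.4735, -0.0386, 0.0196], [-0.0937, -2.1748, 2.1779], [-0.1569, -0.7551, -0.1153], [0.1139, 0.4799, -0.1904, 2.1195, 0.1685, 0.5571, -1.8568]] 0.4026368307542314 6.85
```

View pics/fs.png

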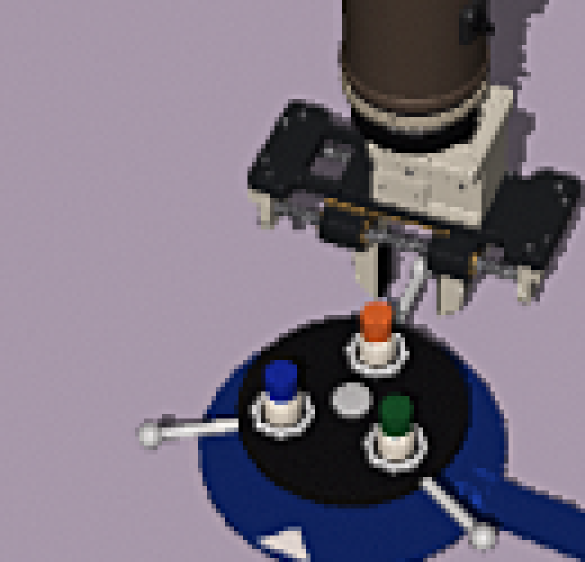

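View pics/fw.png

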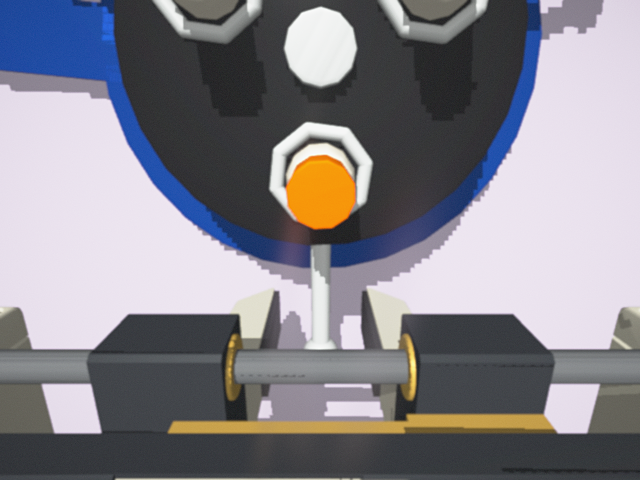

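Straddled with the spoke centred. Now I'll swing round the axis (R = 105 mm) with the trailing finger pushing.

Emit:
arm_command(plan=[[[-0.0003, 0, 0.0073], [0, -4, 0]], [[-0.001, 0, 0.0146], [0, -8, 0]], [[-0.0023, 0, 0.0218], [0, -12, 0]], [[-0.004, 0, 0.029], [0, -16, 0]], [[-0.0063, 0, 0.0359], [0, -20, 0]]])

```text
clock: 7.45
position: [0.4775, -0.0751, 0.0206]
ee_rot: [-0.276, 2.078, -2.081]
force: [1.0, 0.6, -0.7]
width: 0.402
```

```bash
cat >> snap.py <<'E'
import numpy as np
from scipy.spatial.transform import Rotation as R
M=R.from_rotvec(s['ee_rot']).as_matrix();d=s['position'][:2]-[.578,-.048]
print('tool ang',np.degrees(np.arctan2(M[1,0],M[0,0]))%360,'pos ang',np.degrees(np.arctan2(d[1],d[0]))%360,'R',np.hypot(*d),'down',M[:,1].round(3))
E
python3 snap.py g
```

```text
[[0.4775, -0.0751, 0.0206], [-0.2764, 2.0783, -2.0812], [0.967, 0.6413, -0.7241], [0.2645, 0.4961, -0.2886, 2.0948, 0.2515, 0.5819, -1.5081]] 0.4023960900422438 7.45
tool ang 195.17574134780668 pos ang 195.06432604225327 R 0.10412565727920124 down [ 0.001 -0.001 -1.   ]
```

View pics/gw.png

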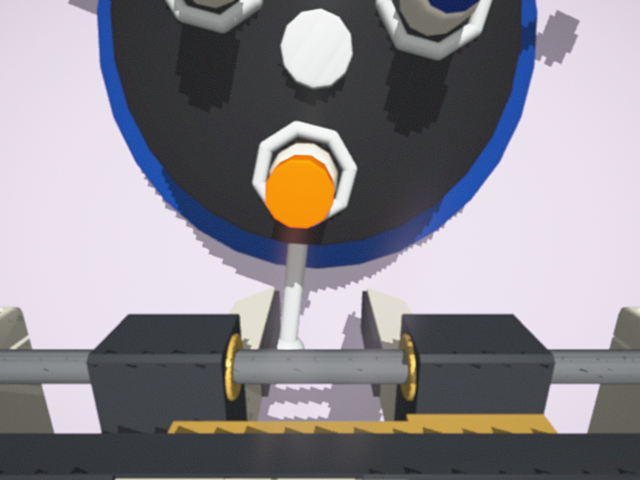

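Emit:
arm_command(plan=[[[-0.0006, 0, 0.011], [0, -6, 0]], [[-0.0023, 0, 0.0217], [0, -12, 0]], [[-0.0051, 0, 0.0323], [0, -18, 0]], [[-0.009, 0, 0.0425], [0, -24, 0]], [[-0.014, 0, 0.0522], [0, -30, 0]]])

```text
clock: 8.05
position: [0.5044, -0.1214, 0.0206]
ee_rot: [-0.731, 1.757, -1.76]
force: [0.3, 1.3, 0.2]
width: 0.4
```

Emit:
arm_command(plan=[[[-0.0006, 0, 0.011], [0, -6, 0]], [[-0.0023, 0, 0.0217], [0, -12, 0]], [[-0.0051, 0, 0.0323], [0, -18, 0]], [[-0.009, 0, 0.0425], [0, -24, 0]], [[-0.014, 0, 0.0522], [0, -30, 0]]])

```text
clock: 8.55
position: [0.5511, -0.1484, 0.0205]
ee_rot: [-1.076, 1.397, -1.399]
force: [-0.6, 1.4, -0.1]
width: 0.397
```

```bash
python3 snap.py i
```

```text
[[0.5511, -0.1484, 0.0205], [-1.076, 1.3974, -1.3988], [-0.6234, 1.4051, -0.1412], [0.5586, 0.6487, -0.5597, 1.8642, 0.4825, 0.7668, -0.5249]] 0.3968816513736258 8.55
tool ang 255.1204700031277 pos ang 255.0246568664193 R 0.1039674151707738 down [-0.    -0.001 -1.   ]
```

View pics/iw.png

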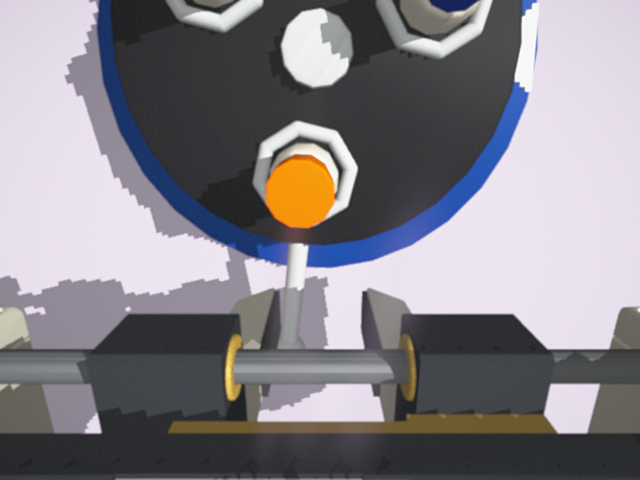

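View pics/is.png

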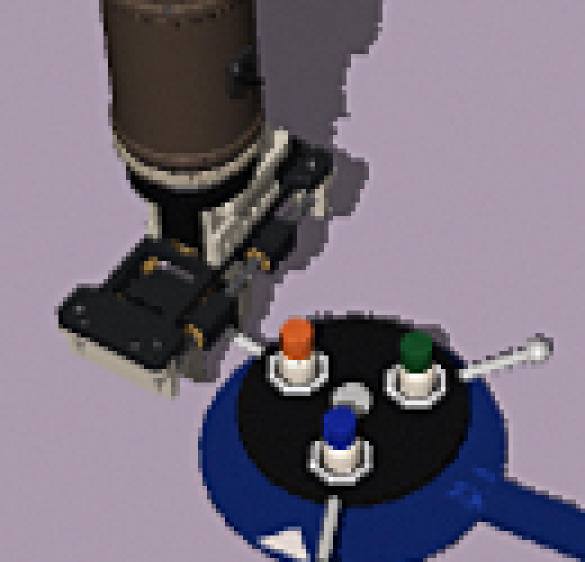

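Emit:
arm_command(plan=[[[-0.0006, 0, 0.011], [0, -6, 0]], [[-0.0023, 0, 0.0217], [0, -12, 0]], [[-0.0051, 0, 0.0323], [0, -18, 0]], [[-0.009, 0, 0.0425], [0, -24, 0]], [[-0.014, 0, 0.0522], [0, -30, 0]]])

```text
clock: 9.15
position: [0.6045, -0.1483, 0.0203]
ee_rot: [-1.324, 1.015, -1.015]
force: [-0.7, -0.5, 0.7]
width: 0.401
```

Emit:
arm_command(plan=[[[-0.0006, 0, 0.011], [0, -6, 0]], [[-0.0023, 0, 0.0217], [0, -12, 0]], [[-0.0051, 0, 0.0323], [0, -18, 0]], [[-0.009, 0, 0.0425], [0, -24, 0]], [[-0.014, 0, 0.0522], [0, -30, 0]]])

```text
clock: 9.65
position: [0.6514, -0.1214, 0.0203]
ee_rot: [-1.484, 0.614, -0.614]
force: [0.0, -0.8, 0.9]
width: 0.402
```

```bash
python3 snap.py j
```

```text
[[0.6514, -0.1214, 0.0203], [-1.4844, 0.6143, -0.6143], [0.0462, -0.7549, 0.8758], [0.5791, 0.8373, -0.7915, 1.6086, 0.685, 0.9937, 0.3489]] 0.4024454749343663 9.65
tool ang 314.98631323132446 pos ang 315.0233614054689 R 0.10379600413474986 down [-0.001 -0.002 -1.   ]
```

View pics/jw.png

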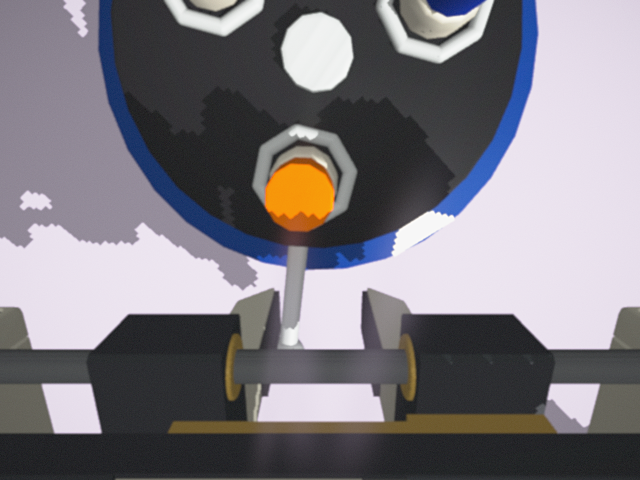

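View pics/js.png

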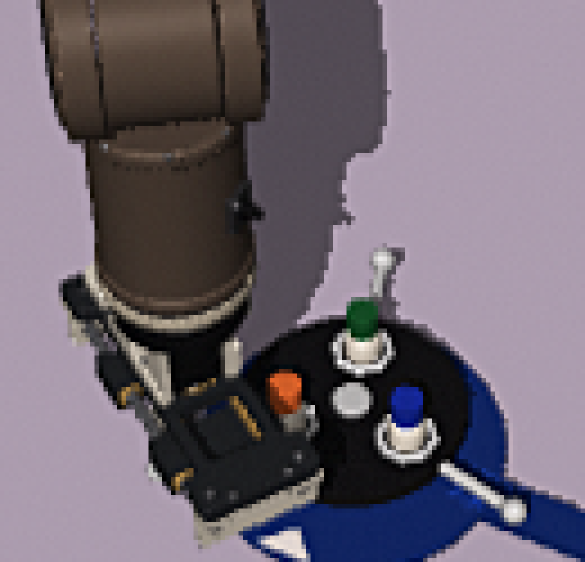

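Emit:
arm_command(plan=[[[-0.0006, 0, 0.011], [0, -6, 0]], [[-0.0023, 0, 0.0217], [0, -12, 0]], [[-0.0051, 0, 0.0323], [0, -18, 0]], [[-0.009, 0, 0.0425], [0, -24, 0]], [[-0.014, 0, 0.0522], [0, -30, 0]]])

```text
clock: 10.25
position: [0.6783, -0.0751, 0.0202]
ee_rot: [-1.563, 0.207, -0.207]
force: [-0.3, -1.6, -0.4]
width: 0.401
```

```bash
python3 snap.py k
```

```text
[[0.6783, -0.0751, 0.0202], [-1.5634, 0.2075, -0.207], [-0.3335, -1.6426, -0.4349], [0.5424, 0.904, -0.8951, 1.5483, 0.7744, 1.0748, 0.7558]] 0.4011841942064566 10.25
tool ang 344.87868470505543 pos ang 344.85332544859597 R 0.10387693563401408 down [-0.001 -0.002 -1.   ]
```

View pics/kw.png

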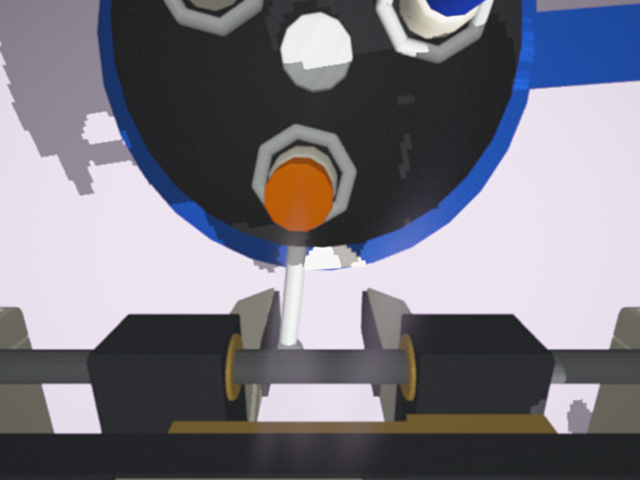

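Run:
```python
from fit import *
W=wW([0.6783,-0.0751,0.0202],[-1.5634,0.2075,-0.207])
A=np.array([.578,-.048])
for n,px,z in [('corner',(367,265),.008),('ring',(304,174),.048),('cap',(317,52),.048),('cap',(317,52),.05),('rod1',(297,250),.044),('rod2',(290.5,335),.044)]:
    P=unp(px,z,W,WK);d=P[:2]-A;print(n,P.round(4),np.hypot(*d),np.degrees(np.arctan2(d[1],d[0]))%360)
```

```text
corner [ 0.6727 -0.0495  0.008 ] 0.09475398337677843 359.07423392432025
ring [ 0.6154 -0.0647  0.048 ] 0.040925303268341026 335.9226401870832
cap [ 0.5774 -0.0494  0.048 ] 0.0015000815866127635 245.52529989783582
cap [ 0.5777 -0.0494  0.05  ] 0.001464180188273975 256.7185345430243
rod1 [ 0.6443 -0.076   0.044 ] 0.07201568783635756 337.09577211415603
rod2 [ 0.681  -0.0896  0.044 ] 0.11104987288566848 338.0051114843978
```

Emit:
arm_command(plan=[[[-0.0003, 0, 0.0073], [0, -4, 0]], [[-0.0009, 0, 0.0136], [0, -7.5, 0]], [[-0.0016, 0, 0.0181], [0, -10, 0]], [[-0.0019, 0, 0.0198], [0, -11, 0]], [[-0.0019, 0, 0.0198], [0, -11, 0]]])

```text
clock: 10.85
position: [0.6817, -0.0555, 0.0203]
ee_rot: [-1.572, 0.058, -0.058]
force: [-0.4, -0.8, 0.3]
width: 0.398
```

Emit:
arm_command(plan=[[[0, 0, -0.006], [0, 3.5, 0]], [[0, 0, -0.011], [0, 6.5, 0]], [[0, 0, -0.011], [0, 6.5, 0]]])

```text
clock: 11.15
position: [0.6813, -0.0678, 0.0204]
ee_rot: [-1.568, 0.148, -0.148]
force: [-0.3, -0.3, 0.4]
width: 0.397
```

```bash
python3 snap.py l
```

```text
[[0.6813, -0.0678, 0.0204], [-1.5682, 0.1478, -0.1484], [-0.2983, -0.2795, 0.4371], [0.5364, 0.9124, -0.9098, 1.542, 0.7869, 1.0852, 0.8141]] 0.3968773167402087 11.15
tool ang 349.1956003192683 pos ang 349.1569480800817 R 0.10514216923479376 down [ 0.    -0.002 -1.   ]
```

View pics/lw.png

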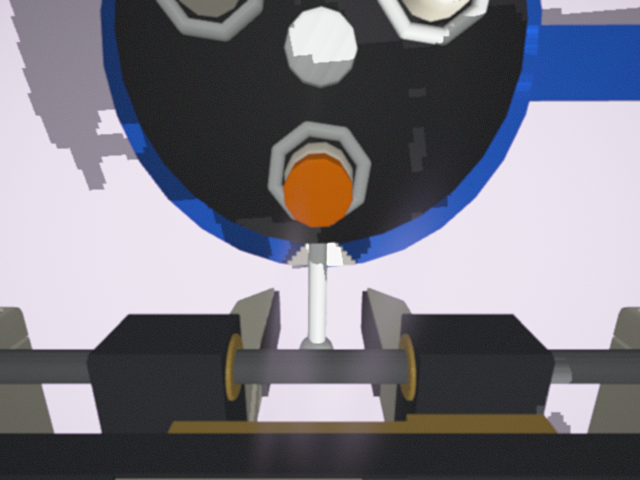

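Spoke centred and no longer touched. I'll lift straight up and check.

Emit:
arm_command(plan=[[[0, -0.04, 0], [0, 0, 0]], [[0, -0.08, 0], [0, 0, 0]], [[0, -0.12, 0], [0, 0, 0]], [[0.02, -0.16, 0], [0, 0, 0]], [[0.02, -0.16, 0], [0, 0, 0]]])

```text
clock: 11.75
position: [0.7051, -0.0687, 0.1869]
ee_rot: [-1.565, 0.137, -0.152]
force: [0.6, -0.0, -0.1]
width: 0.403
```

```bash
python3 snap.py m
```

```text
[[0.7051, -0.0687, 0.1869], [-1.5651, 0.1367, -0.1523], [0.6324, -0.0126, -0.0918], [0.5421, 0.7851, -0.9962, 1.3297, 0.6556, 1.3562, 0.9441]] 0.40329240808766204 11.75
tool ang 349.4561074266453 pos ang 350.7635710592368 R 0.12873882536702205 down [ 0.01 -0.   -1.  ]
```

View pics/mw.png

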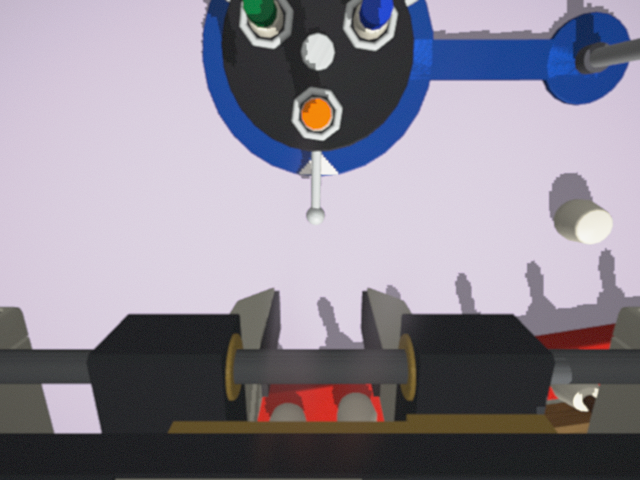

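Run:
```python
import cv2
a=cv2.imread('pics/mw.png');cv2.imwrite('pics/mwc.png',cv2.resize(a[0:240,190:450],None,fx=2.5,fy=2.5,interpolation=3))
from fit import *
W=wW([0.7051,-0.0687,0.1869],[-1.5651,.1367,-.1523])
obs=dict(kA=(316,215),sA=(317,114),sB=(376.5,10.5),sC=(262,10))
def f(p):
    P=pts(np.r_[p[:2],p[2],p[3],2.95])
    # order ACB: A th, C th-120, B th-240
    post=P['post'].copy();post[2]=.008
    return np.concatenate([proj(P[k],W,WK)-v for k,v in obs.items()]+[proj(np.r_[P['axis'][:2],.048],W,WK)-(317.5,52),proj(post,W,WK)-(586,58)])
s=least_squares(f,[.578,-.048,-.19,6.1],loss='soft_l1');print(s.x,np.degrees(s.x[2:]),s.fun.reshape(-1,2).round(1))
A=s.x[:2]
for n,px,z in [('L',(299,173),.008),('R',(338,173),.008),('k',(316,215),.04)]:
    P=unp(px,z,W,WK);d=P[:2]-A;print(n,P.round(4),np.hypot(*d),np.degrees(np.arctan2(d[1],d[0]))%360)
```

```text
[ 0.58170634 -0.04719427 -0.17196757  6.08245388] [ -9.85301601 348.49893643] [[ 0.  -0. ]
 [ 0.1  1.7]
 [ 0.7 -0.6]
 [-2.2 -2.4]
 [ 0.7  2.4]
 [-0.4 -0.1]]
L [ 0.6684 -0.0811  0.008 ] 0.09304419576571313 338.6587318163396
R [ 0.6748 -0.0466  0.008 ] 0.09309771783994489 0.3386186020215812
k [ 0.7013 -0.0715  0.04  ] 0.12200662675945147 348.48492162545125
```

View pics/mwc.png

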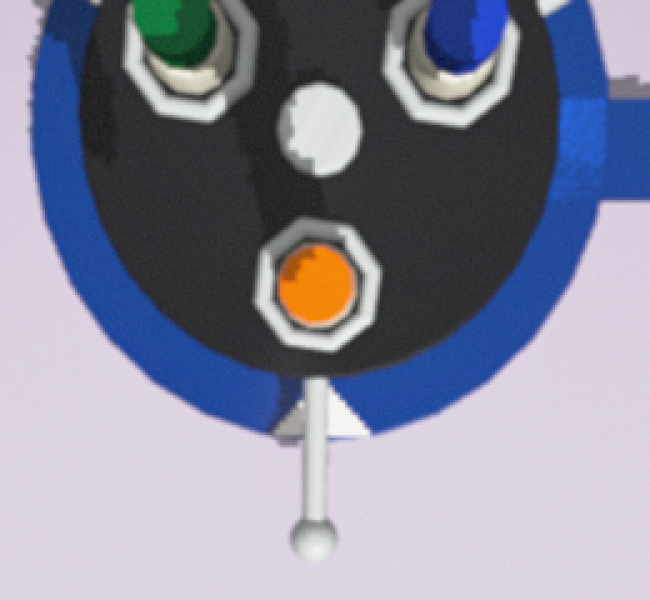

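The spoke is about 1.3° short of the arrow: the arrow corners average 349.6°, the spoke is at 348.4°. I'll go back down for a small nudge.

Emit:
arm_command(plan=[[[-0.01, 0.02, 0], [0, 0, 0]], [[-0.02, 0.05, 0], [0, 0, 0]], [[-0.02, 0.09, 0], [0, 0, 0]], [[-0.02, 0.12, 0], [0, 0, 0]], [[-0.02, 0.12, 0], [0, 0, 0]]])

```text
clock: 12.35
position: [0.6771, -0.067, 0.0544]
ee_rot: [-1.569, 0.15, -0.136]
force: [-0.9, -1.6, 0.1]
width: 0.403
```

```bash
python3 snap.py n
```

```text
[[0.6771, -0.067, 0.0544], [-1.5688, 0.1503, -0.136], [-0.8983, -1.619, 0.1189], [0.5466, 0.8769, -0.9346, 1.5216, 0.7485, 1.1411, 0.8449]] 0.40258963850694 12.35
tool ang 349.5575728585549 pos ang 349.13721848570555 R 0.10092708912728925 down [-0.009 -0.002 -1.   ]
```

View pics/nw.png

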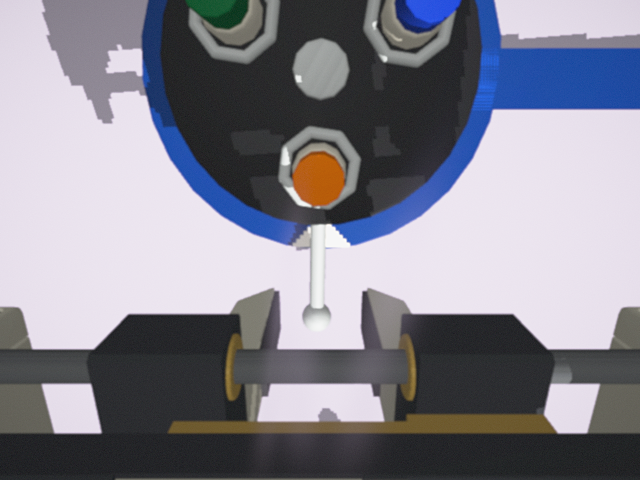

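Emit:
arm_command(plan=[[[0.003, 0.015, 0], [0, 0, 0]], [[0.003, 0.03, 0], [0, 0, 0]], [[0.003, 0.036, 0], [0, 0, 0]], [[0.003, 0.036, 0], [0, 0, 0]]])

```text
clock: 12.85
position: [0.6836, -0.0669, 0.0232]
ee_rot: [-1.568, 0.145, -0.143]
force: [0.5, -0.6, 0.8]
width: 0.404
```

```bash
python3 snap.py o
```

```text
[[0.6836, -0.0669, 0.0232], [-1.5677, 0.1448, -0.1427], [0.5167, -0.5606, 0.7503], [0.534, 0.9131, -0.9118, 1.5319, 0.7827, 1.0944, 0.8242]] 0.4035043944561823 12.85
tool ang 349.512432051797 pos ang 349.84730167789195 R 0.10730603977129556 down [-0.002 -0.002 -1.   ]
```

Emit:
arm_command(plan=[[[-0.0015, 0, 0.006], [0, -3.5, 0]], [[-0.0025, 0, 0.0105], [0, -6, 0]], [[-0.003, 0, 0.013], [0, -7.2, 0]], [[-0.003, 0, 0.0138], [0, -7.6, 0]], [[-0.003, 0, 0.0138], [0, -7.6, 0]]])

```text
clock: 13.45
position: [0.6841, -0.0526, 0.0247]
ee_rot: [-1.572, 0.04, -0.041]
force: [-0.7, -0.9, 0.9]
width: 0.396
```

```bash
python3 snap.py p
```

```text
[[0.6841, -0.0526, 0.0247], [-1.5718, 0.0396, -0.0406], [-0.7284, -0.8959, 0.9304], [0.5263, 0.9211, -0.9389, 1.5345, 0.8036, 1.1064, 0.921]] 0.39619427104324567 13.45
tool ang 357.07448046241217 pos ang 357.4999937010457 R 0.1062128588152628 down [ 0.001 -0.001 -1.   ]
```

Emit:
arm_command(plan=[[[0, 0, -0.006], [0, 3.5, 0]], [[0, 0, -0.012], [0, 6.5, 0]], [[0, 0, -0.012], [0, 6.5, 0]]])

```text
clock: 13.85
position: [0.6835, -0.066, 0.0245]
ee_rot: [-1.569, 0.13, -0.131]
force: [0.0, 0.1, -0.4]
width: 0.4
```

Emit:
arm_command(plan=[[[0, -0.04, 0], [0, 0, 0]], [[0, -0.08, 0], [0, 0, 0]], [[0, -0.12, 0], [0, 0, 0]], [[0.005, -0.16, 0], [0, 0, 0]], [[0.005, -0.16, 0], [0, 0, 0]]])

```text
clock: 14.35
position: [0.6913, -0.0637, 0.191]
ee_rot: [-1.566, 0.12, -0.135]
force: [0.4, 0.5, 0.2]
width: 0.4
```

```bash
python3 snap.py q
python3 - <<'E'
import cv2
a=cv2.imread('pics/qw.png');cv2.imwrite('pics/qwc.png',cv2.resize(a[0:240,190:450],None,fx=2.5,fy=2.5,interpolation=3))
E
```

```text
[[0.6913, -0.0637, 0.191], [-1.5664, 0.1205, -0.1352], [0.3752, 0.5274, 0.2092], [0.5565, 0.7649, -1.0102, 1.3654, 0.6483, 1.3474, 0.95]] 0.4002793544285681 14.35
tool ang 350.6694388220728 pos ang 352.1292565469206 R 0.11435470050277836 down [ 0.009 -0.    -1.   ]
```

View pics/qwc.png

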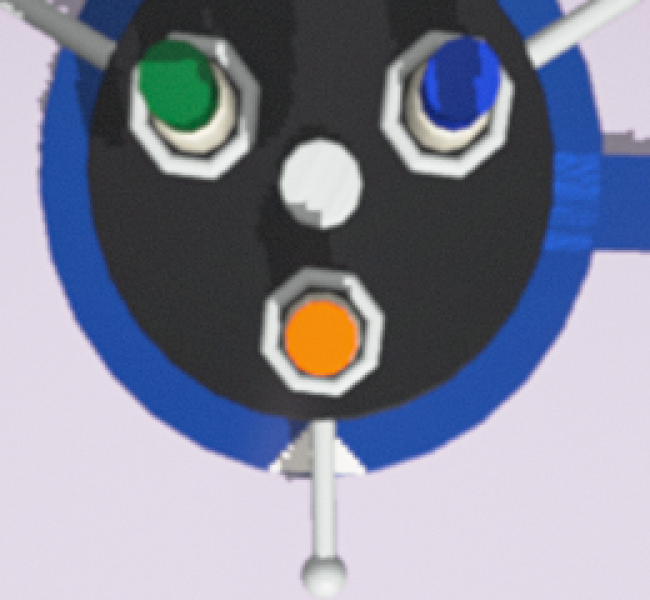

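The amber spoke is now within about 1° of the arrow, and all the seals are upright in their seats. Next is the magnifier: I'll unwind the wrist while travelling to the arm, then straddle it the same way.

Emit:
arm_command(plan=[[[-0.026, -0.004, 0.022], [0, 8.5, 0]], [[-0.052, -0.008, 0.044], [0, 17, 0]], [[-0.078, -0.012, 0.066], [0, 25.5, 0]], [[-0.104, -0.016, 0.088], [0, 34, 0]], [[-0.13, -0.02, 0.11], [0, 42.5, 0]]])

```text
clock: 14.95
position: [0.576, 0.065, 0.2028]
ee_rot: [-1.454, 0.712, -0.71]
force: [0.2, 0.3, -0.1]
width: 0.398
```

Emit:
arm_command(plan=[[[0, 0, 0], [0, 8.5, 0]], [[0, 0, 0], [0, 17, 0]], [[0, 0, 0], [0, 25.5, 0]], [[0, 0, 0], [0, 34, 0]], [[0, 0, 0], [0, 42.5, 0]]])

```text
clock: 15.45
position: [0.577, 0.0642, 0.2027]
ee_rot: [-1.172, 1.27, -1.27]
force: [-0.9, -0.9, 0.5]
width: 0.396
```

Emit:
arm_command(plan=[[[0, 0, 0], [0, 8.5, 0]], [[0, 0, 0], [0, 17, 0]], [[0, 0, 0], [0, 25.5, 0]], [[0, 0, 0], [0, 34, 0]], [[0, 0, 0], [0, 42.5, 0]]])

```text
clock: 15.95
position: [0.5769, 0.0641, 0.2026]
ee_rot: [-0.703, 1.785, -1.787]
force: [0.1, 1.1, -0.4]
width: 0.4
```

```bash
python3 snap.py r;python3 - <<'E'
from cell import *
from fit import *
import cv2
p=get_image('top');cv2.imwrite('pics/t5.png',p['color'][:,:,::-1])
s=observe();M=R.from_rotvec(s['ee_rot']).as_matrix()
print(M.T@(np.array([.472,.197,.2])-s['position']))
E
```

```text
[[0.5769, 0.0641, 0.2026], [-0.7027, 1.7854, -1.7872], [0.0959, 1.0902, -0.3685], [0.1962, 0.4376, -0.5623, 1.6632, 0.2552, 1.1176, -1.2609]] 0.40009510849610447 15.95
tool ang 222.78587131902367 pos ang 90.54781213497573 R 0.11212928666310437 down [-0.002 -0.002 -1.   ]
[-0.0145308   0.00294406 -0.16867729]
```

View pics/t5.png

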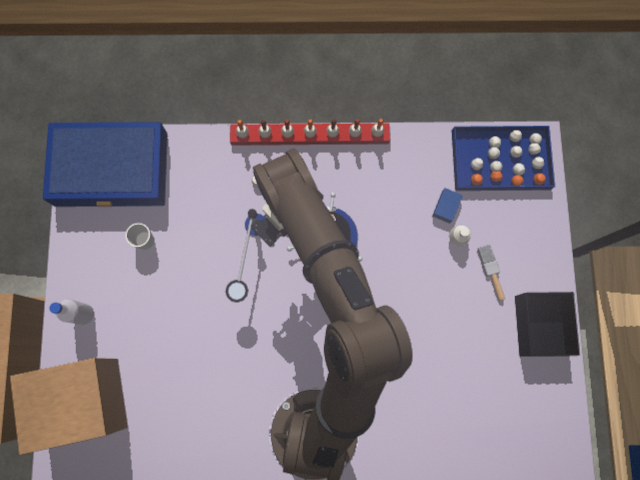

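Emit:
arm_command(plan=[[[-0.003, 0, -0.034], [0, 8, 0]], [[-0.006, 0, -0.068], [0, 16, 0]], [[-0.009, 0, -0.101], [0, 24, 0]], [[-0.012, 0, -0.135], [0, 32, 0]], [[-0.0145, 0, -0.1687], [0, 40, 0]]])

```text
clock: 16.6
position: [0.4719, 0.1983, 0.2034]
ee_rot: [-0.06, 2.192, -2.197]
force: [0.0, 0.9, -0.5]
width: 0.404
```

Emit:
arm_command(plan=[[[0, 0, 0], [0, 0, 0]]])

```text
clock: 16.7
position: [0.4697, 0.2018, 0.2038]
ee_rot: [-0.068, 2.191, -2.192]
force: [0.4, 0.3, 0.4]
width: 0.4
```

```bash
python3 snap.py u
```

```text
[[0.4697, 0.2018, 0.2038], [-0.0677, 2.1911, -2.1916], [0.4221, 0.2615, 0.4131], [-0.1217, 0.3082, -0.4903, 1.8292, 0.1653, 1.0458, -2.1861]] 0.3996269142281198 16.7
tool ang 183.4648725469466 pos ang 113.44447193256106 R 0.2723088781912837 down [-0.001 -0.    -1.   ]
```

View pics/uw.png

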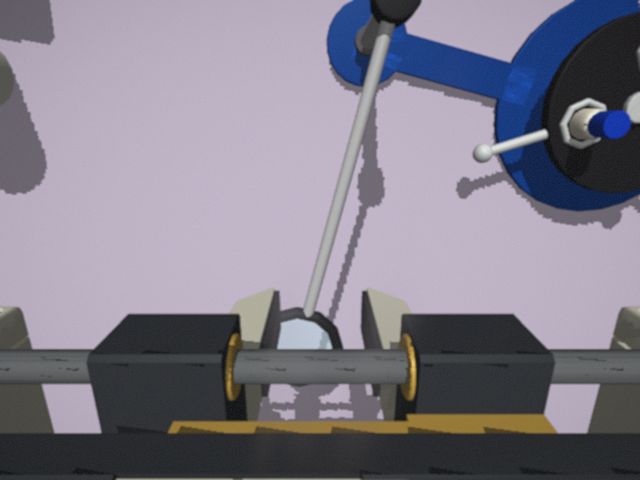

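Run:
```python
from fit import *
p=np.array([.4697,.2018,.2038]);rv=[-.0677,2.1911,-2.1916];W=wW(p,rv);M=R.from_rotvec(rv).as_matrix()
a=unp((312,300),.137,W,WK);b=unp((382,50),.137,W,WK);h=unp((392,5),.147,W,WK)
d=a-b;print(a,b,h,np.degrees(np.arctan2(d[1],d[0])), (M.T@(a-p)),M.T@(b-p))
post=np.array([.619,.168]);u=(a-b)[:2]/np.hypot(*(a-b)[:2]);v=p[:2]-b[:2];print('lateral',v[0]*-u[1]+v[1]*u[0],'rho',(p[:2]-post)@u, 'post lateral',(post-b[:2])@[-u[1],u[0]])
```

```text
[0.43459631 0.20559818 0.137     ] [0.59033895 0.17497264 0.137     ] [0.61002079 0.17349312 0.147     ] 168.8751869814415 [ 0.03472188  0.06684477 -0.00592475] [-0.11888574  0.06664955  0.03405467]
lateral -0.0030463412566081004 rho 0.1530161388207858 post lateral 0.0013115550682267357
```

Emit:
arm_command(plan=[[[0, 0.02, 0], [0, 4, 0]], [[0, 0.045, 0], [0, 8, 0]], [[0, 0.07, 0], [0, 8, 0]], [[0, 0.09, 0], [0, 8, 0]], [[0, 0.093, 0], [0, 8, 0]]])

```text
clock: 17.3
position: [0.4725, 0.1952, 0.1084]
ee_rot: [-0.087, -2.173, 2.181]
force: [-0.4, -0.8, 0.0]
width: 0.4
```

```bash
sed -i 's/\[160:285,230:360/[160:290,290:460/;s/fx=4.5,fy=4.5/fx=4,fy=4/;s/\[.578,-.048\]/[.619,.168]/' snap.py; python3 snap.py v
```

```text
[[0.4725, 0.1952, 0.1084], [-0.087, -2.1727, 2.1812], [-0.368, -0.8433, 0.0315], [-0.1692, 0.4158, -0.4293, 1.9429, 0.2301, 0.8356, -2.3769]] 0.4001917784330567 17.3
tool ang 175.2089449424803 pos ang 169.47659026032403 R 0.14903294979044068 down [-0.004 -0.004 -1.   ]
```

View pics/vw.png

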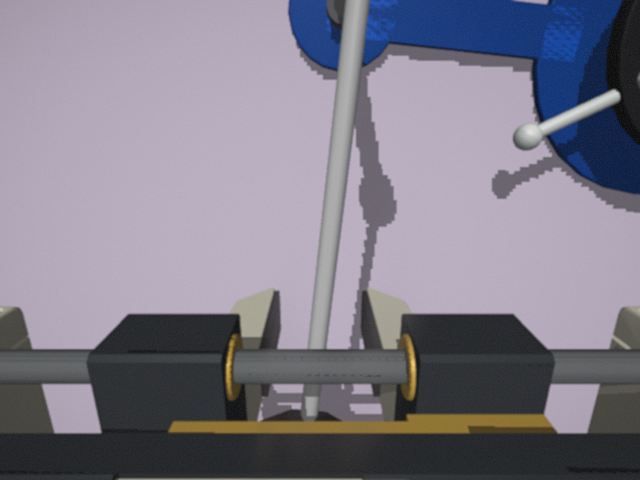

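View pics/vs.png

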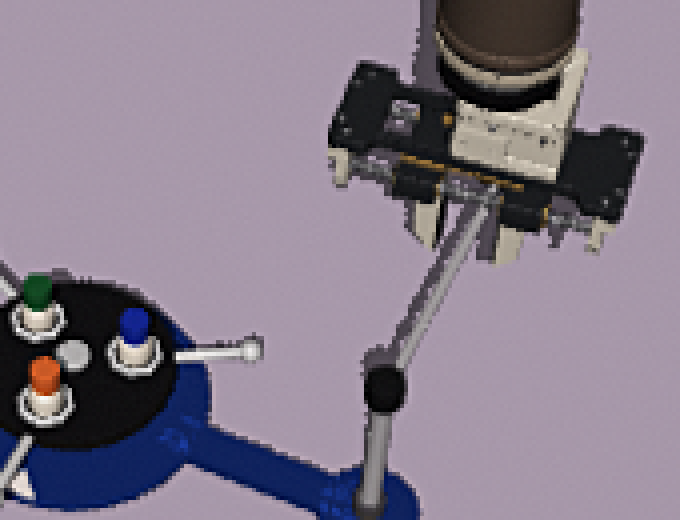

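Emit:
arm_command(plan=[[[0.0007, 0, 0.013], [0, -4, 0]], [[0.0003, 0, 0.026], [0, -8, 0]], [[-0.0012, 0, 0.0389], [0, -12, 0]], [[-0.0039, 0, 0.0516], [0, -16, 0]], [[-0.0076, 0, 0.064], [0, -19.3, 0]]])

```text
clock: 17.9
position: [0.4763, 0.1325, 0.1124]
ee_rot: [-0.265, 2.083, -2.086]
force: [-1.1, 0.6, -0.2]
width: 0.402
```

```bash
python3 snap.py x
```

```text
[[0.4763, 0.1325, 0.1124], [-0.2654, 2.0831, -2.0858], [-1.0895, 0.6269, -0.1851], [0.0145, 0.3952, -0.508, 1.979, 0.2596, 0.8285, -1.953]] 0.40158465401150417 17.9
tool ang 194.63116614500697 pos ang 193.96367777168692 R 0.147043159576574 down [ 0.002 -0.001 -1.   ]
```

View pics/xw.png

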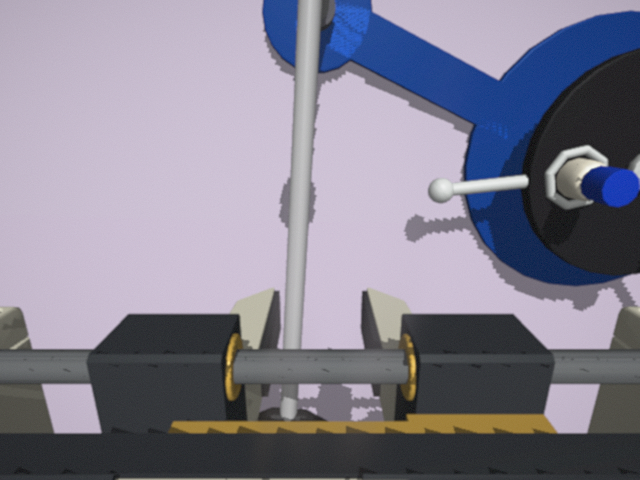

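Emit:
arm_command(plan=[[[-0.0006, 0, 0.0128], [0, -5, 0]], [[-0.0022, 0, 0.0255], [0, -10, 0]], [[-0.005, 0, 0.038], [0, -15, 0]], [[-0.0089, 0, 0.0503], [0, -20, 0]], [[-0.0138, 0, 0.0621], [0, -25, 0]]])

```text
clock: 18.5
position: [0.5049, 0.0766, 0.1121]
ee_rot: [-0.654, 1.82, -1.823]
force: [-0.3, 0.0, 0.7]
width: 0.398
```

Emit:
arm_command(plan=[[[-0.0006, 0, 0.0128], [0, -5, 0]], [[-0.0022, 0, 0.0255], [0, -10, 0]], [[-0.005, 0, 0.038], [0, -15, 0]], [[-0.0089, 0, 0.0503], [0, -20, 0]], [[-0.0138, 0, 0.0621], [0, -25, 0]]])

```text
clock: 19.0
position: [0.5551, 0.0372, 0.1121]
ee_rot: [-0.965, 1.527, -1.53]
force: [-0.1, 0.5, 0.5]
width: 0.398
```

```bash
python3 snap.py y
```

```text
[[0.5551, 0.0372, 0.1121], [-0.9647, 1.5269, -1.5302], [-0.092, 0.4505, 0.5405], [0.3204, 0.5267, -0.6788, 1.8231, 0.4057, 0.9335, -0.9831]] 0.39825090305141086 19.0
tool ang 244.53006985537752 pos ang 243.9695068135578 R 0.1455470186428731 down [ 0.001 -0.001 -1.   ]
```

View pics/yw.png

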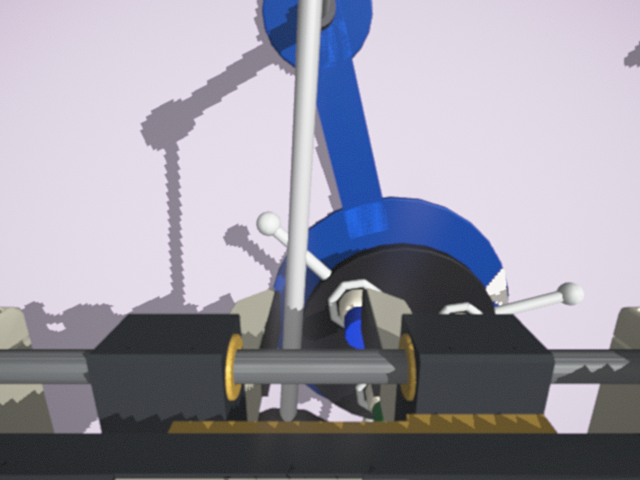

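View pics/ys.png

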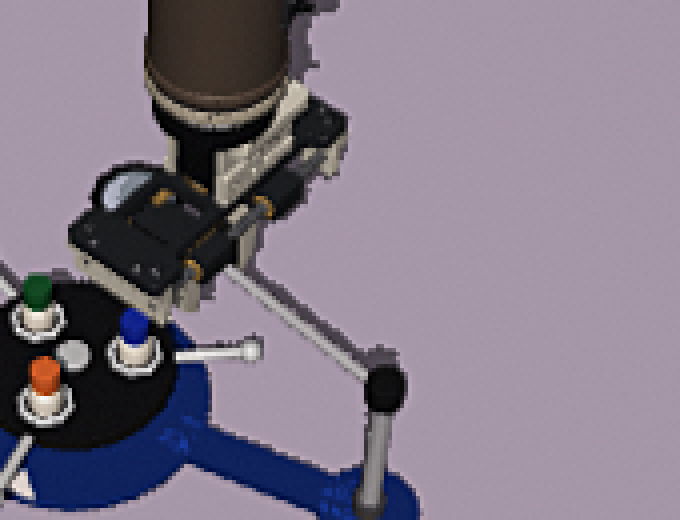

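Emit:
arm_command(plan=[[[-0.0006, 0, 0.0128], [0, -5, 0]], [[-0.0022, 0, 0.0255], [0, -10, 0]], [[-0.005, 0, 0.038], [0, -15, 0]], [[-0.0089, 0, 0.0503], [0, -20, 0]], [[-0.0138, 0, 0.0621], [0, -25, 0]]])

```text
clock: 19.6
position: [0.6163, 0.0234, 0.1119]
ee_rot: [-1.205, 1.216, -1.218]
force: [-0.3, -0.1, -0.2]
width: 0.398
```

Emit:
arm_command(plan=[[[0, 0, 0], [0, 0, 0]], [[0, 0, 0], [0, 0, 0]]])

```text
clock: 19.8
position: [0.6157, 0.0236, 0.1115]
ee_rot: [-1.203, 1.219, -1.22]
force: [-0.2, -0.8, -0.2]
width: 0.401
```

```bash
python3 snap.py z
python3 - <<'E'
from cell import *
import cv2
p=get_image('top');cv2.imwrite('pics/t6.png',cv2.resize(p['color'][150:330,200:400,::-1],None,fx=3.3,fy=3.3))
for c in('scene','top'):
    q=get_image(c);print(c,[(x['point'],x['confidence']) for x in place_of(q,'lens')[:2]])
E
```

```text
[[0.6157, 0.0236, 0.1115], [-1.2031, 1.2191, -1.2203], [-0.2184, -0.7519, -0.2107], [0.368, 0.6411, -0.7576, 1.6683, 0.4992, 1.0356, -0.5661]] 0.40131129441067426 19.8
tool ang 269.190149282498 pos ang 268.68270214717813 R 0.14444346769601646 down [ 0.    -0.001 -1.   ]
scene [([303.8, 234.4], 0.93), ([170.9, 255.2], 0.24)]
top [([252.1, 213.3], 0.53)]
```

View pics/zw.png

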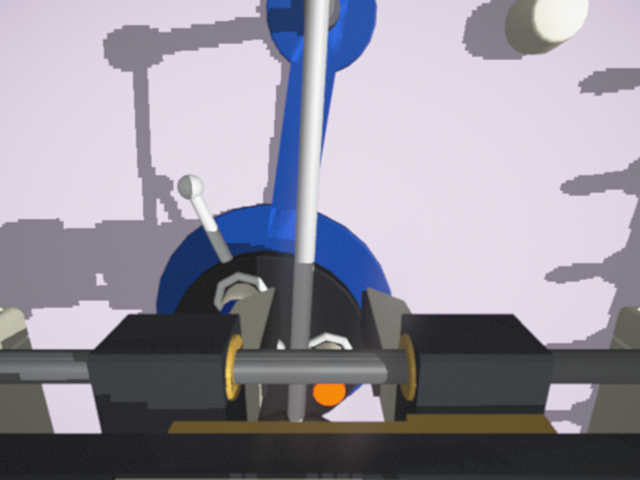

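View pics/t6.png

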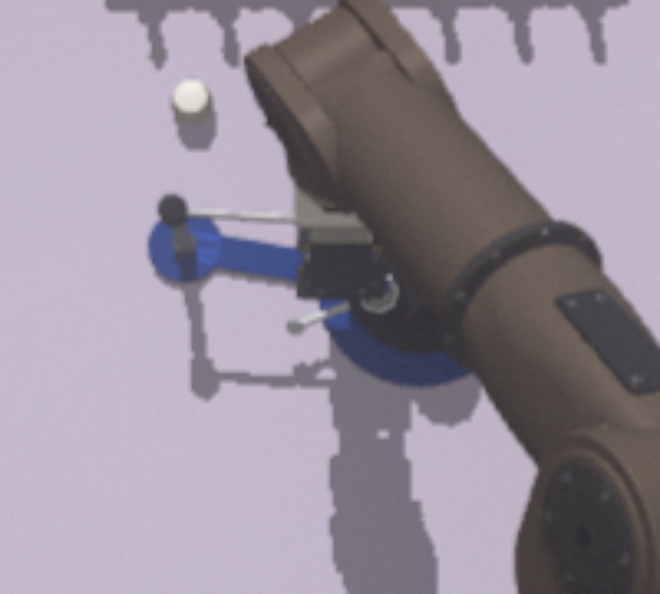

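Run:
```python
from fit import *
W=wW([0.6157,0.0236,0.1115],[-1.2031,1.2191,-1.2203])
a=unp((301.5,320),.139,W,WK);b=unp((315.5,40),.139,W,WK);d=(a-b)[:2];u=d/np.hypot(*d)
print(a,b,np.degrees(np.arctan2(d[1],d[0]))%360)
post=np.array([.619,.168]);print('post lateral',(post-b[:2])@[-u[1],u[0]])
for q in(a,b): print(np.degrees(np.arctan2(*(q[:2]-post)[::-1]))%360)
print('lens scene',unp((303.8,234.4),.135,SW,SK), 'seal amber', 'foot',unp((320,10),.008,W,WK))
```

```text
[0.60745233 0.02677127 0.139     ] [0.61517461 0.13143554 0.139     ] 265.78027929134265
post lateral 0.0011245529412346846
265.32556655741615
264.0274189248163
lens scene [ 0.60122933 -0.04994108  0.135     ] seal amber foot [0.61740837 0.17050175 0.008     ]
```

Emit:
arm_command(plan=[[[-0.0001, 0, 0.004], [0, -1.6, 0]], [[-0.0002, 0, 0.0075], [0, -3, 0]], [[-0.0003, 0, 0.01], [0, -4, 0]], [[-0.0004, 0, 0.0112], [0, -4.4, 0]], [[-0.0004, 0, 0.0112], [0, -4.4, 0]]])

```text
clock: 20.65
position: [0.6276, 0.0231, 0.1112]
ee_rot: [-1.241, 1.159, -1.161]
force: [-0.2, -0.1, 0.7]
width: 0.399
```

Emit:
arm_command(plan=[[[0, 0, -0.006], [0, 2, 0]], [[0, 0, -0.012], [0, 4, 0]], [[0, 0, -0.012], [0, 4, 0]]])

```text
clock: 20.95
position: [0.6149, 0.0223, 0.1113]
ee_rot: [-1.209, 1.211, -1.213]
force: [0.0, -0.2, 1.0]
width: 0.398
```

```bash
python3 snap.py A
python3 - <<'E'
from cell import *
import cv2
q=get_image('scene');print([(x['point'],x['confidence']) for x in place_of(q,'lens')[:2]])
cv2.imwrite('pics/Az.png',cv2.resize(q['color'][170:310,230:410,::-1],None,fx=4.2,fy=4.2,interpolation=3))
E
```

```text
[[0.6149, 0.0223, 0.1113], [-1.2087, 1.2112, -1.2132], [0.0416, -0.2354, 1.0357], [0.3713, 0.6408, -0.7598, 1.6703, 0.5012, 1.0355, -0.5561]] 0.3978486768342038 20.95
tool ang 269.78366020500584 pos ang 268.37878113674697 R 0.1457875997915611 down [-0.    -0.002 -1.   ]
[([303.5, 234.8], 0.82)]
```

View pics/Aw.png

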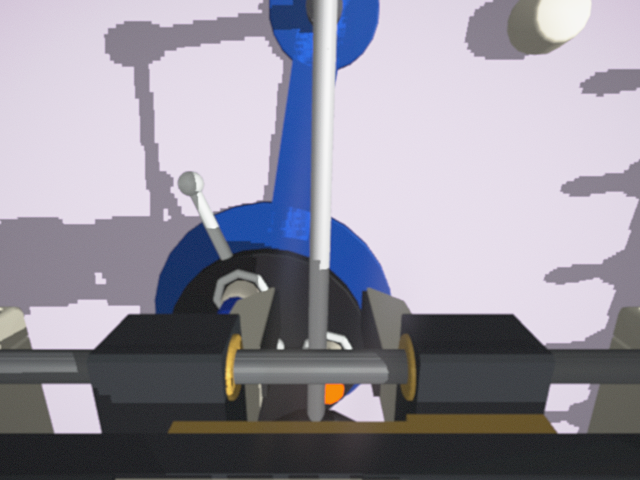

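View pics/Az.png

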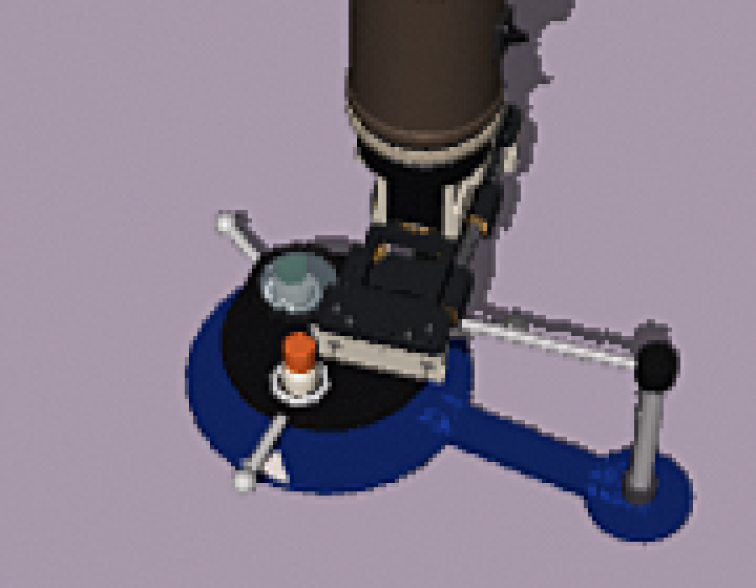

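Run:
```python
from fit import *
W=wW([0.6149,0.0223,0.1113],[-1.2087,1.2112,-1.2132])
post=np.array([.619,.168])
a=unp((318.5,320),.139,W,WK);b=unp((323.5,40),.139,W,WK);d=(a-b)[:2];u=d/np.hypot(*d)
print(a,b,np.degrees(np.arctan2(d[1],d[0]))%360)
for q in(a,b): print(np.degrees(np.arctan2(*(q[:2]-post)[::-1]))%360)
print(unp((301.4,236.7),.135,SW,SK))
for an in(265.5,269.8,270.1): 
    t=np.radians(an);L=np.r_[post+.224*np.array([np.cos(t),np.sin(t)]),.135];print(an,L,(proj(L,SW,SK)-[230,170])*4.2)
print((proj([.6193,-.0557,.084],SW,SK)-[230,170])*4.2)
```

```text
[0.61369529 0.02548543 0.139     ] [0.61592071 0.13008805 0.139     ] 268.78121576937343
267.86830810350267
265.3565109045916
[ 0.61024917 -0.0536423   0.135     ]
265.5 [ 0.60142516 -0.05530948  0.135     ] [301.4703587  268.88565259]
269.8 [ 0.61821809 -0.05599864  0.135     ] [292.35528193 289.04393263]
270.1 [ 0.61939095 -0.05599966  0.135     ] [291.78811547 290.47849003]
[294.51042077 342.22633603]
```

Emit:
arm_command(plan=[[[0, 0, 0.006], [0, -2, 0]], [[0, 0, 0.011], [0, -4, 0]], [[0, 0, 0.014], [0, -5, 0]], [[-0.0002, 0, 0.0155], [0, -5.4, 0]], [[-0.0002, 0, 0.0155], [0, -5.4, 0]]])

```text
clock: 21.65
position: [0.6311, 0.0225, 0.1112]
ee_rot: [-1.251, 1.141, -1.143]
force: [0.4, 0.8, 1.0]
width: 0.396
```

Emit:
arm_command(plan=[[[0, 0, -0.006], [0, 2, 0]], [[0, 0, -0.012], [0, 4, 0]], [[0, 0, -0.014], [0, 4.5, 0]]])

```text
clock: 21.95
position: [0.6164, 0.0211, 0.1114]
ee_rot: [-1.216, 1.2, -1.202]
force: [1.0, -0.4, 0.6]
width: 0.398
```

Emit:
arm_command(plan=[[[0, -0.03, 0], [0, 0, 0]], [[0, -0.06, 0], [0, 0, 0]], [[0.02, -0.1, 0], [0, 0, 0]], [[0.05, -0.13, 0], [0, 0, 0]], [[0.09, -0.14, 0], [0, 0, 0]]])

```text
clock: 22.45
position: [0.6196, -0.0668, 0.2557]
ee_rot: [-1.213, 1.192, -1.2]
force: [1.3, 0.1, 0.3]
width: 0.4
```

Emit:
arm_command(plan=[[[0.03, -0.01, 0], [0, 0, 0]], [[0.06, -0.02, 0], [0, 0, 0]], [[0.06, -0.02, 0], [0, 0, 0]], [[0.06, -0.02, 0], [0, 0, 0]]])

```text
clock: 22.85
position: [0.6188, -0.1292, 0.2716]
ee_rot: [-1.215, 1.2, -1.202]
force: [0.6, 0.7, -0.5]
width: 0.402
```

```bash
python3 snap.py B
python3 - <<'E'
from cell import *
import cv2
q=get_image('scene');print([(x['point'],x['confidence']) for x in place_of(q,'lens')[:2]])
cv2.imwrite('pics/Bz.png',cv2.resize(q['color'][170:310,230:410,::-1],None,fx=4.2,fy=4.2,interpolation=3))
E
```

```text
[[0.6188, -0.1292, 0.2716], [-1.2148, 1.2001, -1.2023], [0.5796, 0.7447, -0.5141], [0.628, 0.532, -0.8132, 1.4213, 0.3884, 1.3524, -0.1883]] 0.4016975711855018 22.85
tool ang 270.62699859293616 pos ang 269.9670223532627 R 0.297249889795044 down [ 0.001 -0.001 -1.   ]
[([299.5, 239.4], 0.59), ([283.8, 282.6], 0.44)]
```

View pics/Bw.png

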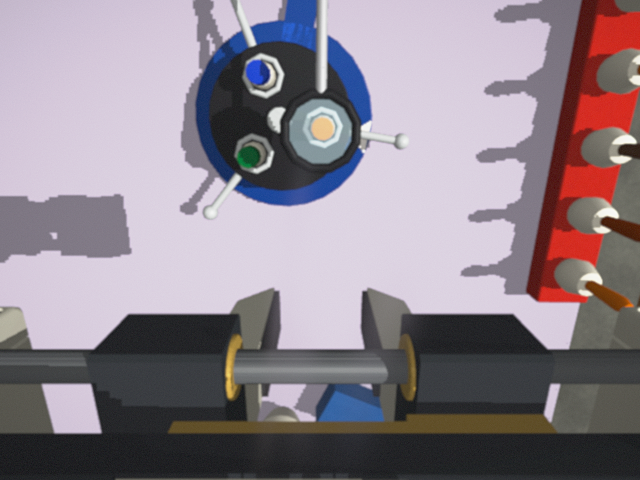

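View pics/Bz.png

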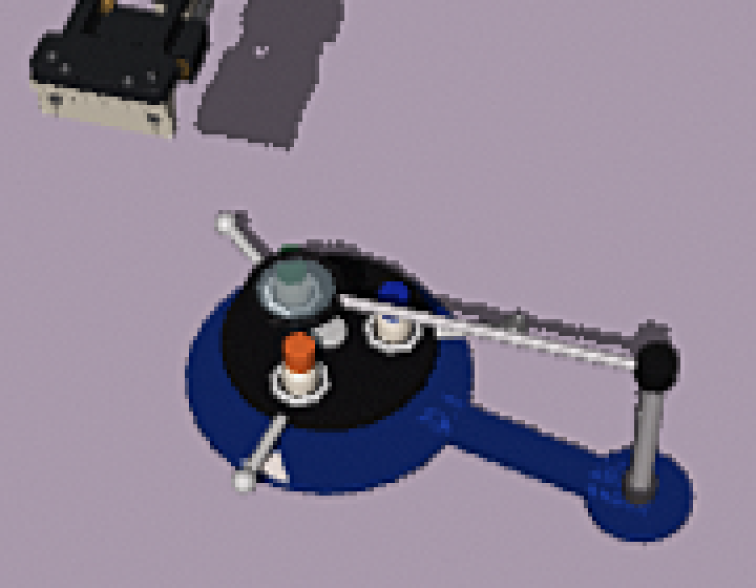

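Run:
```python
import cv2
a=cv2.imread('pics/Bw.png');cv2.imwrite('pics/Bwc.png',cv2.resize(a[0:220,180:430],None,fx=2.7,fy=2.7,interpolation=3))
from fit import *
W=wW([0.6188,-0.1292,0.2716],[-1.2148,1.2001,-1.2023])
L=unp((321.5,131.5),.135,W,WK);S=unp((322,127.5),.084,W,WK);K=unp((402,141.5),.04,W,WK);Rg=unp((322,126),.046,W,WK)
print(L,S,K,Rg,'diff',L-S)
A=np.array([.578,-.048]);d=K[:2]-A;print(np.degrees(np.arctan2(d[1],d[0])),np.hypot(*d))
print(unp((297,239.2),.135,SW,SK),unp(((296/4.2)+230,290/4.2+170),.135,SW,SK),unp((230+299.5/4.2,170+340/4.2),.084,SW,SK))
```

```text
[ 0.61886394 -0.05648375  0.135     ] [ 0.61956927 -0.05485994  0.084     ] [ 0.70078512 -0.0686901   0.04      ] [ 0.61981935 -0.05442609  0.046     ] diff [-0.00070533 -0.00162381  0.051     ]
-9.564862588699297 0.12451613130294899
[ 0.62122697 -0.06203606  0.135     ] [ 0.61833567 -0.05364653  0.135     ] [ 0.61676489 -0.05321894  0.084     ]
```

View pics/Bwc.png

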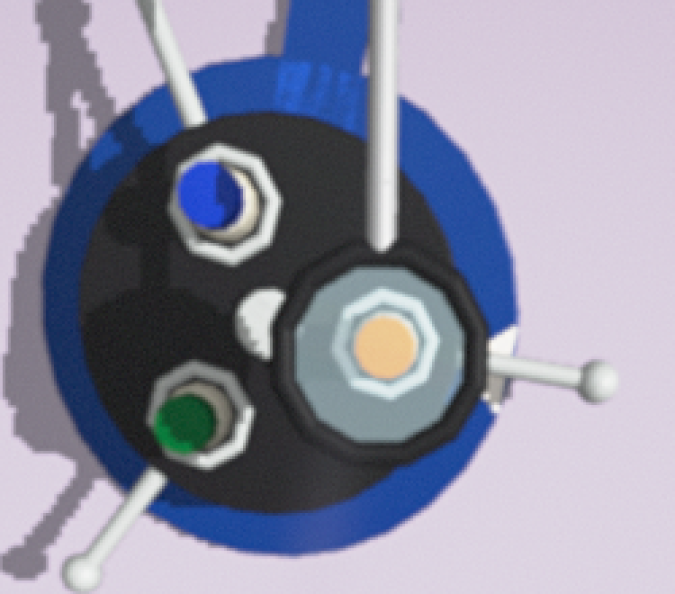

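The lens centre is within about 2 mm of the amber handle's axis, and the arrow's corners sit evenly either side of the amber spoke. The robot is clear of everything, so I'm handing in.

```bash
python3 -c "
from cell import *
print(sign_off(),observe()['clock'])"
```

```text
the job is handed in; nothing more can be done
the job is handed in; nothing more can be done
```

The amber seal now stands in front of the white arrow and the magnifier's lens is centred over it. I handed the job in at about 23 s on the robot's clock, with the gripper raised and clear of everything.

- **Turntable:** I lowered the half-open gripper over the amber seal's spoke and pushed it round with the trailing finger, about 175° anticlockwise. A small extra nudge corrected a first result that was about 1.3° short.
- **Magnifier:** I pushed its arm round the same way, about 100°, then lifted clear.

**Last checks:**
- The amber spoke measured between −9.6° and −10.4°, depending on the picture, against the arrow at about −10.5°. The error is therefore about 1° or less.
- The lens centre is about 2 mm from the seal's axis in the wrist picture. My measurement from the scene camera agreed within 2 mm.
- In the last pictures all three seals are upright in their seats. The robot touched only the spoke and the magnifier's arm, and no force reading rose above about 2 N.

**What disagreed or went wrong:**
- The fingertips appear to end 0–12 mm behind the TCP, not 22 mm ahead as `arm.tip_extent` says. Because of that, my first push passed over the spoke without touching it. I then lowered the gripper by what the pictures showed.
- The network's lens position in the scene picture was a few millimetres off what I measured in the pictures, so I relied on the pictures.

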